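# Weight down a glued patch

## Task

Clear the tin, the jar and the flask out of the front row of the supply rack, all three standing in the aluminium tray at the side; then fetch the steel block from behind them and set it centred and square on the dark glued patch of the model fin, its long side along the patch's long side. Then put the three containers back, each centred in the very compartment it came from. Keep the containers upright throughout and leave the tape roll, the open pot and the knife alone.

Things in the scene. Friction and masses are not known exactly. Their poses are not given: they have to be found in the camera images.
- tin_mid (a point): Closed round varnish tin of bare steel with a paper band, 64 mm across, straight-sided, 118 mm tall, 0.4 kg. Point on its axis half-way up, 59 mm above its underside; z up. Starts upright in the centre of one of the three front compartments of the rack; which container is in which varies.
- jar_mid (a point): Closed white plastic jar, round, 54 mm across up to 92 mm high, lid on top 56 mm across; 110 mm tall in all, 0.3 kg. Point on its axis half-way up, 55 mm above its underside; z up. Starts as the tin does.
- flask_mid (a point): Flat rectangular metal thinner flask: body 40 mm (its x) by 60 mm (its y) and 112 mm tall, on top a neck and black screw cap 28 mm across, 136 mm tall in all, 0.35 kg. Point on its upright axis half-way up, 68 mm above its underside; z up. Starts as the tin does, its y nearly along the rack's y.
- block_mid (a point): Dark solid steel block, 32 mm (its x) by 50 mm (its y) by 44 mm tall, 0.5 kg. Point at its centre, 22 mm above its underside; z up. Starts in the rack's rear lane, behind the front row, its y roughly along the rack's y.
- rack: Fixed low plywood rack, 142 mm (x) by 262 mm (y). Origin under its centre on the bench; x to its rear (away from the robot), y left. Floor 5 mm above the bench; kerbs and dividers 4 mm thick, 6 mm above the floor. Front row: three compartments, 80 (x) by 82 mm (y) inside, centred at x = -27, y = -86, 0, +86 mm, a container in each. Rear lane: 50 mm deep, centred at x = +42 mm, full width; holds the block.
- tray: Fixed empty shallow aluminium tray, 250 mm (x) by 92 mm (y) outside, 13 mm high, walls 4 mm thick, floor 4 mm thick (it stands 4 mm above the bench). Origin under its centre on the bench, z up. To the robot's left or right of the rack. The three containers fit in a row along its x, about 80 mm apart.
- patch (a point): Centre of the top face of the glued patch: a dark wooden rectangle, 58 mm (x) by 42 mm (y), raised 3 to 4 mm on a fixed plywood-and-white model fin (180 by 86 mm) that lies on the bench on the other side of the rack from the tray. The point is 10 mm above the bench; x along the patch's long side, z up.
- tape_mid (a point): Bystander: loose roll of tan masking tape, 90 mm across, 24 mm high, lying beyond the rack. Point at its centre.
- pot_mid (a point): Bystander: loose open empty steel pot, 72 mm across, 70 mm high, beyond the work on the robot's right. Point on its axis half-way up.
- knife_mid (a point): Bystander: loose utility knife with orange handle, about 150 mm long, 24 mm wide, 19 mm high, lying beyond the rack on the robot's left. Point in its middle.

How it is judged:
By the outcome, as a careful person would: the job done as asked, in the order asked, and still so for the second after the job is handed in, with the robot touching nothing.
It also fails if it takes over 147 s, if anything falls off the work surface, if the arm or the gripper's body presses on something with over 40 N, if the wrist force passes 120 N, or if a joint passes its speed limit or range.

## Robot

A 7-joint arm with a two-finger parallel gripper is mounted at the origin on the work surface. World frame = base frame: x ahead of the robot, y to its left, z up, the work surface at z = 0. Lengths are in mm, angles in rad, forces in N, time in s.
With the tool pointing down it reaches from about 400 to 850 mm from the base axis. Payload 6.9 kg.
Tool frame: the origin (TCP) lies between the finger pads; the fingertips stand env.tip_extent ahead of it and the grasp point (between the pads) lies 11 mm behind it (env.tip_extent is the distance from the TCP to the fingertips, in mm); z points along the fingers, y is the direction in which the jaws open and shut (so a half turn about z gives the same grasp; the last joint's range is limited). The gripper opens to 85 mm and grips with 20 to 120 N. Pads are 22 mm wide; open, the fingers measure 114 mm over their backs; the gripper's body (76 mm by 85 mm) begins 54 mm behind the grasp point. The pads swing forward as they close: fully open they stand 13 mm farther back than shut.
Start: joints at [-1.103, 0.507, -0.238, 1.5, 0.126, 1.149, -0.155], TCP at [221.241, 584.52, 218.975] pointing down, gripper open.
Joint ranges: [-3.08, 3.08], [-0.24, 2.05], [-1.43, 1.35], [0, 2.5], [-1.52, 4.66], [0.17, 1.96], [-2.89, 2.89]. Speed limits (rad/s): [2.39, 2.39, 3.14, 3.14, 3.14, 3.14, 3.14].

## Interface

Orientations are given as a rotation vector (axis times angle).
In Python, from plant import env gives the robot as it stands.
- The arm moves only by the tool move_arm, never from a script. Its argument "rows" is a list of rows, each a list of 3 entries, a list of its own where there are three numbers: the shift along the tool's x, y, z in mm, then the turn, a rotation vector about the tool's x, y, z in degrees, then the closure in counts, from 0 (fully open) to 255 (shut). In form: [[[tx, ty, tz], [wx, wy, wz], fingers], ...]. A call has exactly 8 rows; each row is the pose to reach, as a shift and turn from the pose measured when the call began, along the tool's axes at that moment; what a row does not reach only later rows make up. A row lasts 1/10 s, in which the tool goes at most 50 mm and 8.59 degrees, less where a joint would pass 70% of its speed; a pose out of reach is approached as far as the arm can. A call with a gripper value outside its range is refused whole. The fingers move at their own pace and stop on an object; "force" is the grip in N (left out, the last holds). Time passes only in rows, so rows that repeat a pose let the fingers close, or fill a call up. It gives the time, the measured TCP pose, the force and the opening at its end, in the units of the state.
- env.observe(): the state, without advancing time (a new reading comes with each control period).
- env.capture(name): name is "side" or "top" or "wrist"; returns (picture, depth): 400x640x3 uint8, red, green, blue; 400x640 float32, mm along the optical axis (not along the pixel's ray), 0 where there is no reading.
- env.get_calibration(name): a dict with "fx", "fy", "cx", "cy" (pixels), "dist_coeffs" ([k1, k2, p1, p2, k3] as OpenCV has them; the pictures are not rectified), "view" (4x4, takes a point from world to camera coordinates). Camera axes: x right, y down, z forward; pixel columns grow to the right and rows downward; lengths in mm; the calibration is good to about 2 mm. A picture is of the moment at which its call begins: read the wrist's pose just before it. get_calibration takes no time and is no camera call; for the wrist camera it gives the pose at the moment of the call.
- env.close_job(): hands the job in, once; it reports no verdict.
Trained networks look in the newest picture that a camera, given by its name, has taken for a name from the list of things; names that differ only in an ending like _2 or _b are one class to them, and where a whole thing is asked for, a point or a joint stands for the part that bears it (a point fixed in the world has none). Each returns a list of dicts, best first, with "conf" (0 to 1); they miss things now and then, are a little off and sometimes report something else, mostly with a low value. They report only what shows in the picture. A call takes as long as a camera call.
- env.silhouettes(target, camera): "pixels" (400x640 bool, what is visible of it) and "rect" ([centre column, centre row, width, height] as shares, 0 to 1, of the picture: columns of its width, rows of its height, round what is visible of it).
- env.mark_of(target, camera): "location" ([column, row] as shares, 0 to 1, of the picture: columns of its width, rows of its height: a listed point, or the origin of a listed thing).
The state is a dict: "t": time; "joint_positions": joint angles; "qd": joint speeds; "joint_efforts": joint torques, N m; "ee_pos": TCP position; "eef_rot": TCP orientation; "wrist_force": force on the tool from outside, world axes, zero at the start; "moment": the same for the moment, N m; "grip_width": finger opening in mm.
Only numpy, scipy, OpenCV 4.12 (cv2) and the standard library are available. Lean on these libraries where they do the work, as an engineer would, in place of code of your own. Each camera call takes 0.05 s, during which the arm holds its last target. There are 200 camera calls.

## Working session

There is one attempt and no reset: what is moved stays moved. The work goes in short steps, Python scripts to look and compute and a tool call to move; the robot and the scene stay as the last step left them, time stands still between calls to the robot, and variables do not carry over. Pictures are saved under pics/ and viewed, on a budget of 14 in all, crops included, one or two more only if the job needs it, and the job is handed in when it is done.

Besides the shell and the picture viewer there is one more tool, called after "Call:" as name(argument=value, ...) on one line, values as JSON. move_arm: Moves the arm, as the interface text tells. Its arguments: {"type":"object","properties":{"rows":{"type":"array","items":{"type":"array"}},"force":{"type":"number"}},"required":["rows"]}

```bash
ls; mkdir -p pics; python3 - <<'E'
from plant import env
import cv2,numpy as np
s=env.observe();print({k:np.round(v,3) for k,v in s.items()});print(env.tip_extent)
for n in("top","side"):
    im,d=env.capture(n);cv2.imwrite(f"pics/{n}0.png",im[:,:,::-1])
    c=env.get_calibration(n);print(n,c)
    for t in["tin_mid","jar_mid","flask_mid","block_mid","rack","tray","patch","tape_mid","pot_mid","knife_mid"]:
        r=env.mark_of(t,n);print(t,[(np.round(np.array(q["location"])*[640,400],1),round(q["conf"],2)) for q in r[:2]])
E
```

```text
pics
{'t': np.float64(0.0), 'joint_positions': array([-1.104,  0.508, -0.238,  1.501,  0.126,  1.149, -0.155]), 'qd': array([ 0.002, -0.   ,  0.   ,  0.   , -0.001, -0.001, -0.001]), 'joint_efforts': array([ 0.0000e+00, -6.2060e+01, -2.1870e+00, -2.4965e+01,  1.3000e-02,
        1.2000e-02, -0.0000e+00]), 'ee_pos': array([221.102, 584.028, 218.147]), 'eef_rot': array([-5.65e-01, -3.09e+00,  3.00e-03]), 'wrist_force': array([-0.633, -0.396,  0.334]), 'moment': array([-0.002,  0.072,  0.002]), 'grip_width': np.float64(85.579)}
8.0
top {'fx': 474.54182362720593, 'fy': 474.54182362720593, 'cx': 319.1495300538197, 'cy': 196.67173383615426, 'dist_coeffs': array([-0.08303998,  0.        ,  0.        ,  0.        ,  0.        ]), 'view': array([[ 1.74085867e-02, -9.99542642e-01,  2.47274753e-02,
        -2.91136032e+01],
       [-9.92503053e-01, -2.02676891e-02, -1.20527634e-01,
         6.30350899e+02],
       [ 1.20973678e-01, -2.24438790e-02, -9.92401956e-01,
         9.82686128e+02],
       [ 0.00000000e+00,  0.00000000e+00,  0.00000000e+00,
         1.00000000e+00]])}
tin_mid [(array([3
[... 752 characters left out ...]
7445e-01,
         2.80152512e+02],
       [ 5.77367641e-01, -5.68758308e-01, -5.85799107e-01,
         5.91432630e+02],
       [ 0.00000000e+00,  0.00000000e+00,  0.00000000e+00,
         1.00000000e+00]])}
tin_mid [(array([342.4, 177.5]), 0.56)]
jar_mid [(array([325.2, 194.4]), 0.56)]
flask_mid [(array([304.8, 209.3]), 0.67), (array([282.9, 311.1]), 0.42)]
block_mid []
rack [(array([317.4, 205.5]), 0.66), (array([304.3, 208.7]), 0.17)]
tray [(array([398.2, 182.1]), 0.72)]
patch [(array([285.2, 312.6]), 0.77)]
tape_mid [(array([273.4, 180.3]), 0.74)]
pot_mid [(array([345.6, 144.5]), 0.89), (array([343.9, 180.5]), 0.3)]
knife_mid [(array([202.2, 224.4]), 0.78), (array([344. , 180.2]), 0.16)]
```

View pics/top0.png

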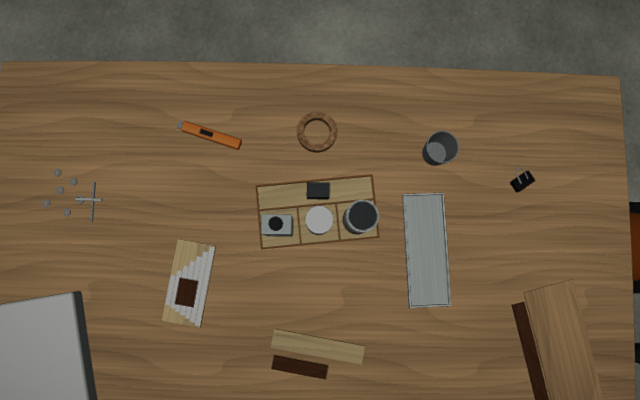

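View pics/side0.png

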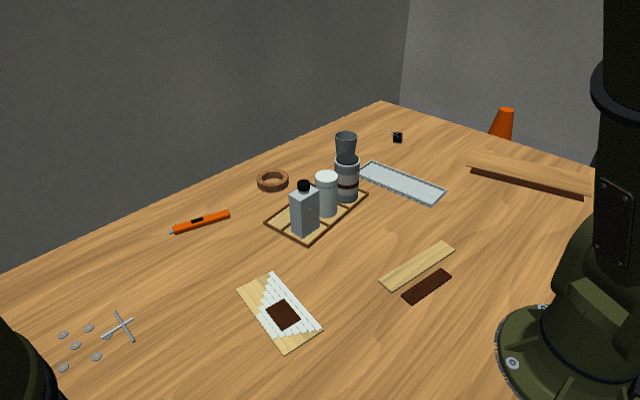

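The top view shows flask, jar and tin (left to right) at about (277,225), (319,220) and (361,216). The block is at (318,190), the tray at (426,250) on the right, and the patch at (187,293) on the left. The side view agrees.

```bash
cat > h.py <<'E'
from plant import env
import cv2,numpy as np
from scipy.spatial.transform import Rotation as R
def cal(n):
    c=env.get_calibration(n);K=np.array([[c["fx"],0,c["cx"]],[0,c["fy"],c["cy"]],[0,0,1]]);return K,c["dist_coeffs"],np.array(c["view"])
def toworld(px,n,z,C=None):
    K,D,V=C or cal(n)
    u=cv2.undistortPoints(np.array(px,float).reshape(-1,1,2),K,D).reshape(-1,2)
    d=np.c_[u,np.ones(len(u))]@V[:3,:3]; o=-V[:3,:3].T@V[:3,3]
    return o+d*((z-o[2])/d[:,2])[:,None]
def proj(P,n,C=None):
    K,D,V=C or cal(n)
    return cv2.projectPoints(np.array(P,float).reshape(-1,3),cv2.Rodrigues(V[:3,:3])[0],V[:3,3],K,D)[0].reshape(-1,2)
def down(yaw): # tool z down, tool y (jaw axis) at world angle yaw(deg)
    y=np.array([np.cos(np.radians(yaw)),np.sin(np.radians(yaw)),0]);z=np.array([0,0,-1.]);return R.from_matrix(np.c_[np.cross(y,z),y,z])
def st():
    s=env.observe();r=R.from_rotvec(s["eef_rot"]);y=r.as_matrix()[:,1]
    print("t",round(float(s["t"]),2),"p",np.round(s["ee_pos"],1),"yaw",round(np.degrees(np.arctan2(y[1],y[0])),1),"tilt",np.round(r.as_matrix()[:2,2],3),"q",np.round(s["joint_positions"],2),"F",np.round(s["wrist_force"],1),"w",round(float(s["grip_width"]),1));return s,r
def rel(targets,start=None):
    """targets: list of (x,y,z,yaw); chained: each is relative to start pose. start=(xyz,yaw) to assume another start"""
    if start is None: s,r=st();p=np.array(s["ee_pos"])
    else: p=np.array(start[:3],float);r=down(start[3])
    for t in targets:
        q=down(t[3]);print(t,"->",np.round(r.inv().apply(np.array(t[:3])-p),1),np.round((r.inv()*q).as_rotvec(degrees=True),2))
E
python3 - <<'E'
from h import *
for t,z in dict(tin_mid=64,jar_mid=60,flask_mid=73,block_mid=27,rack=0,tray=0,patch=10,tape_mid=12,pot_mid=35,knife_mid=9).items():
    pass
C=cal("top")
for t,px,z in[("tin",(358.8,216.4),64),("jar",(319.2,222.2),60),("flask",(278.4,225.6),73),("block",(317.1,190.9),27),("rack",(317.4,211.6),0),("tray",(424.4,249.6),0),("patch",(185.9,293.9),10),("rackcorners",[(257,185),(373,176),(379,238),(262,248)],11),("traycorners",[(403,194),(443,193),(450,305),(409,307)],13),("tape",(317,131),20),("pot",(440,149),35)]:
    print(t,np.round(toworld(px,"top",z,C)[:,:2],1).tolist())
s,r=st();V=cal("wrist")[2]
T=V[:3,:3]@r.as_matrix();print(T.round(3), (-V[:3,:3].T@V[:3,3]-s["ee_pos"]).round(1), r.inv().apply(-V[:3,:3].T@V[:3,3]-s["ee_pos"]).round(1),env.get_calibration("wrist")["fx"])
rel([(560,0,380,0),(560,0,380,180)])
E
```

```text
tin [[587.8, -100.3]]
jar [[574.4, -17.7]]
flask [[564.8, 66.5]]
block [[644.8, -12.8]]
rack [[601.9, -14.7]]
tray [[521.5, -254.6]]
patch [[416.3, 267.1]]
rackcorners [[657.3, 120.2], [683.0, -137.2], [545.3, -151.0], [518.9, 104.8]]
traycorners [[643.7, -204.1], [647.8, -294.5], [401.4, -307.8], [396.6, -217.1]]
tape [[780.6, -10.2]]
pot [[743.0, -283.1]]
t 1.1 p [221.2 584.5 219. ] yaw 69.3 tilt [-0. -0.] q [-1.1   0.51 -0.24  1.5   0.13  1.15 -0.15] F [ 0.1 -0.6 -0.3] w 85.4
[[ 0.001  1.    -0.   ]
 [-0.948  0.001 -0.319]
 [-0.319  0.     0.948]] [-75.6  29.4 155.5] [  81.1    0.8 -155.5] 357.12659066587463
t 1.1 p [221.2 584.5 219. ] yaw 69.3 tilt [-0. -0.] q [-1.1   0.51 -0.24  1.5   0.13  1.15 -0.15] F [ 0.1 -0.6 -0.3] w 85.4
(560, 0, 380, 0) -> [-523.7 -426.8 -161. ] [-0.    0.   69.27]
(560, 0, 380, 180) -> [-523.7 -426.8 -161. ] [  -0.     -0.   -110.73]
```

Call:
move_arm(rows=[[[-130, -30, -60], [0, 0, 8], 0], [[-210, -70, -80], [0, 0, 16], 0], [[-508, -396, -81], [0, 0, 63], 0], [[-508, -396, -81], [0, 0, 63], 0], [[-508, -396, -81], [0, 0, 63], 0], [[-508, -396, -81], [0, 0, 63], 0], [[-508, -396, -81], [0, 0, 63], 0], [[-508, -396, -81], [0, 0, 63], 0]])

```text
t: 1.9
ee_pos: [435.4, 262.2, 279.8]
eef_rot: [2.103, 2.334, 0.001]
wrist_force: [1.3, -0.7, 0.0]
grip_width: 85.7
```

```bash
python3 - <<'E'
from h import *
rel([(580,70,300,6)])
E
```

```text
t 1.9 p [435.4 262.2 279.8] yaw 6.0 tilt [0.001 0.001] q [-0.67  0.27  0.11  1.7  -0.03  1.17 -0.45] F [ 1.3 -0.7  0. ] w 85.7
(580, 70, 300, 6) -> [-206.1  123.9  -20.2] [ 0.04 -0.03 -0.04]
```

```bash
python3 - <<'E'
from h import *
C=cal("wrist");im,d=env.capture("wrist");cv2.imwrite("pics/w1.png",im[:,:,::-1]);np.savez("w1.npz",im=im,d=d,K=C[0],D=C[1],V=C[2])
for t in["patch"]:
    r=env.mark_of(t,"wrist");print([(np.array(q["location"])*[640,400],q["conf"]) for q in r[:2]],[toworld(np.array(q["location"])*[640,400],"wrist",10,C) for q in r[:1]])
    for q in env.silhouettes(t,"wrist")[:1]: 
        m=q["pixels"];print(m.sum(),q["conf"])
hsv=cv2.cvtColor(im,cv2.COLOR_RGB2HSV)
E
```

```text
[(array([307.584, 149.32 ]), 0.97)] [array([[423.52286581, 265.58574919,  10.        ]])]
10441 0.94
```

View pics/w1.png

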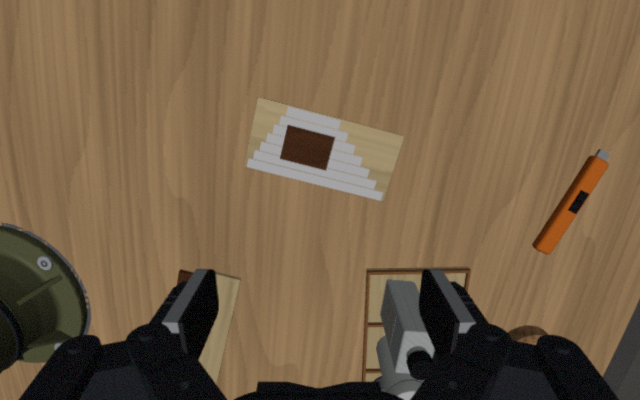

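Call:
move_arm(rows=[[[-206, 124, -20], [0, 0, 0], 0], [[-206, 124, -20], [0, 0, 0], 0], [[-206, 124, -20], [0, 0, 0], 0], [[-206, 124, -20], [0, 0, 0], 0], [[-206, 124, -20], [0, 0, 0], 0], [[-206, 124, -20], [0, 0, 0], 0], [[-206, 124, -20], [0, 0, 0], 0], [[-206, 124, -20], [0, 0, 0], 0]])

```text
t: 2.85
ee_pos: [580.5, 70.5, 300.0]
eef_rot: [2.102, 2.335, 0.002]
wrist_force: [0.9, -0.5, -0.7]
grip_width: 85.3
```

```bash
python3 - <<'E'
from h import *
st();C=cal("wrist");im,d=env.capture("wrist");cv2.imwrite("pics/w2.png",im[:,:,::-1]);np.savez("w2.npz",im=im,d=d,K=C[0],D=C[1],V=C[2])
for t,z in dict(tin_mid=64,jar_mid=60,flask_mid=73,block_mid=27,rack=0,tray=0).items():
    r=env.mark_of(t,"wrist")
    for q in r[:1]:
        px=np.array(q["location"])*[640,400];print(t,px.round(1),round(q["conf"],2),toworld(px,"wrist",z,C)[0,:2].round(1))
E
```

```text
t 2.85 p [580.5  70.5 300. ] yaw 6.0 tilt [0.001 0.001] q [-0.29  0.39  0.19  1.47 -0.08  1.28  0.02] F [ 0.9 -0.5 -0.7] w 85.3
tin_mid [307.9 292.6] 0.84 [ 586.9 -102.1]
jar_mid [307.7 230.3] 0.86 [578.5 -18. ]
flask_mid [363.5 222. ] 0.48 [641.4   4.6]
block_mid [496.1  37.5] 0.59 [767.6 224.2]
rack [328.3 212.9] 0.89 [604.8 -15.4]
tray [260.9 351.7] 0.92 [ 525.3 -261.4]
```

View pics/w2.png

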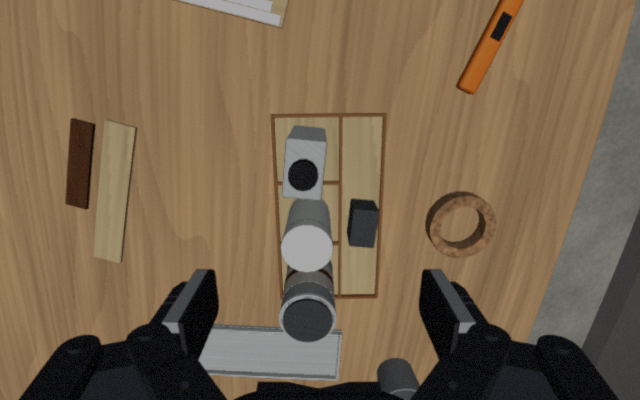

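w1 shows the patch at about (308,148) with the fin tilted a little. w2 shows rack corners at about (272,115), (385,113), (376,297) and (281,297), the flask cap at (303,175), the jar lid at (306,245), the tin top at (307,318) and the block at (363,223). I'll refine these with silhouette fits.

```bash
cat > fit.py <<'E'
from h import *
from scipy.optimize import minimize
def cyl(r,z0,z1): a=np.linspace(0,2*np.pi,40); return np.array([(r*np.cos(t),r*np.sin(t),z) for z in(z0,z1) for t in a])
def box(a,b,z0,z1): return np.array([(x*a/2,y*b/2,z) for x in(-1,1) for y in(-1,1) for z in(z0,z1)])
SH=dict(tin_mid=cyl(32,0,118),jar_mid=np.r_[cyl(27,0,92),cyl(28,92,110)],flask_mid=np.r_[box(40,60,0,112),cyl(14,112,136)],block_mid=box(32,50,0,44),patch=box(58,42,-1,0),tray=box(250,92,0,13),rack=box(142,262,0,11))
def pts(t,x,z0):
    c,s=np.cos(x[2]),np.sin(x[2]);P=SH[t];return np.c_[x[0]+c*P[:,0]-s*P[:,1],x[1]+s*P[:,0]+c*P[:,1],P[:,2]+z0]
def render(t,x,z0,n,C):
    m=np.zeros((1600,2560),np.uint8)
    parts=[slice(None)] if t!="flask_mid" else [slice(0,8),slice(8,None)]
    for p in parts: cv2.fillConvexPoly(m,cv2.convexHull(((proj(pts(t,x,z0)[p],n,C)+.5)*4).round().astype(np.int32)),1)
    return cv2.resize(m.astype(np.float32),(640,400),interpolation=cv2.INTER_AREA)
def fit(t,m,x0,z0,n,C,ignore=None):
    m=m.astype(np.float32);w=1 if ignore is None else 1-ignore
    def f(v):
        x=[x0[0]+v[0],x0[1]+v[1],x0[2]+v[2]/50];r=render(t,x,z0,n,C);return (np.abs(r-m)*w).sum()/m.sum()
    s=minimize(f,[0,0,0],method="Nelder-Mead",options=dict(initial_simplex=[[0,0,0],[6,0,0],[0,6,0],[-3,-3,4]],xatol=.05,fatol=1e-4,maxfev=200))
    v=s.x;return np.array([x0[0]+v[0],x0[1]+v[1],np.degrees(x0[2]+v[2]/50)]).round(1),round(s.fun,3)
E
python3 - <<'E'
from fit import *
G=dict(tin_mid=(588,-101,0,5),jar_mid=(577,-18,0,5),flask_mid=(565,66,.1,5),block_mid=(646,-13,.1,5),patch=(420,266,-.2,10),tray=(524,-256,.06,0),rack=(602,-15,.1,0))
env.capture("top");env.capture("wrist");Cs={n:cal(n) for n in("top","wrist")}
for n in Cs:
  for t,g in G.items():
    if n=="wrist" and t=="patch": continue
    q=env.silhouettes(t,n)
    if q: print(n,t,round(q[0]["conf"],2),q[0]["pixels"].sum(),*fit(t,q[0]["pixels"],g[:3],g[3],n,Cs[n]))
# patch from w1 colours
w=np.load("w1.npz");im=w["im"].astype(int);C=(w["K"],w["D"],w["V"])
m=np.zeros((400,640),bool);sub=im[110:190,260:360];m[110:190,260:360]=sub.sum(2)<180
print("dark",m.sum(),fit("patch",m,(421,266,-.2),10,"wrist",C))
n,l,stt,ce=cv2.connectedComponentsWithStats(m.astype(np.uint8));r=cv2.minAreaRect(np.argwhere(m)[:,::-1].astype(np.float32));print(toworld(cv2.boxPoints(r),"w",10,C).round(1))
# rack corners
w=np.load("w2.npz");C=(w["K"],w["D"],w["V"]);print(toworld([(272,114),(385,113),(377,297),(281,297)],"w",11,C).round(1))
E
```

```text
top tin_mid 0.61 1005 [ 585.7 -101.4    1.9] 0.037
top jar_mid 0.86 599 [ 5.771e+02 -1.640e+01 -5.000e-01] 0.121
top block_mid 0.81 380 [645.4 -13.7   6.4] 0.106
top patch 0.49 50 [418.4 261.4  -6.9] 11.629
top tray 0.78 4870 [ 522.7 -256.     3.2] 0.021
top rack 0.57 3376 [603.  -20.7   7.2] 1.28
wrist tin_mid 0.85 3686 [ 5.872e+02 -9.880e+01  4.000e-01] 0.216
wrist jar_mid 0.55 3055 [ 5.782e+02 -1.480e+01 -3.000e-01] 0.082
wrist flask_mid 0.75 2857 [5.674e+02 6.840e+01 2.000e-01] 0.058
wrist block_mid 0.8 1385 [647.2 -12.8   1.5] 0.038
wrist tray 0.95 6520 [ 531.  -257.4    4. ] 0.293
wrist rack 0.68 1384 [ 856.7 -505.2   50.1] 1.0
dark 1549 (array([422.1, 267.3, -10.7]), np.float64(0.1))
[[390.7 252.3  10. ]
 [397.9 291.8  10. ]
 [452.8 283.4  10. ]
 [447.1 243.3  10. ]]
[[ 521.   109.2   11. ]
 [ 658.   125.1   11. ]
 [ 689.5 -133.6   11. ]
 [ 550.7 -148.1   11. ]]
```

```bash
python3 - <<'E'
from h import *
rel([(586.6,-100,200,6),(586.6,-100,74,6)])
E
```

```text
t 3.95 p [581.1  68.2 300.3] yaw 5.9 tilt [ 0.002 -0.001] q [-0.29  0.39  0.2   1.47 -0.08  1.28  0.02] F [ 0.6 -0.1  0.3] w 85.7
(586.6, -100, 200, 6) -> [-167.8  -11.9  100.4] [ 0.09  0.04 -0.14]
(586.6, -100, 74, 6) -> [-167.7  -12.1  226.4] [ 0.09  0.04 -0.14]
```

Call:
move_arm(rows=[[[-40, -3, 30], [0, 0, 0], 0], [[-84, -6, 55], [0, 0, 0], 0], [[-125, -9, 80], [0, 0, 0], 0], [[-168, -12, 100], [0, 0, 0], 0], [[-168, -12, 120], [0, 0, 0], 0], [[-168, -12, 160], [0, 0, 0], 0], [[-168, -12, 195], [0, 0, 0], 0], [[-168, -12, 226], [0, 0, 0], 0]])

```text
t: 4.75
ee_pos: [586.4, -100.4, 72.8]
eef_rot: [2.104, 2.331, 0.001]
wrist_force: [0.6, 0.7, -0.2]
grip_width: 85.7
```

```bash
python3 - <<'E'
from h import *
for i in range(3): st(); im,d=env.capture("wrist")
cv2.imwrite("pics/w3.png",im[:,:,::-1])
E
```

```text
t 4.75 p [ 586.4 -100.4   72.8] yaw 5.8 tilt [ 0.001 -0.   ] q [ 0.01  0.61  0.18  1.77 -0.15  0.77  0.37] F [ 0.6  0.7 -0.2] w 85.7
t 4.8 p [583.8 -99.6  68.2] yaw 5.9 tilt [-0.006  0.001] q [ 0.01  0.62  0.18  1.78 -0.15  0.77  0.38] F [-1.7  1.2 -3.9] w 85.7
t 4.85 p [584.  -99.6  70.6] yaw 5.9 tilt [-0.006  0.001] q [ 0.01  0.62  0.18  1.77 -0.15  0.77  0.37] F [ 0.4  0.6 -0.2] w 85.4
```

View pics/w3.png

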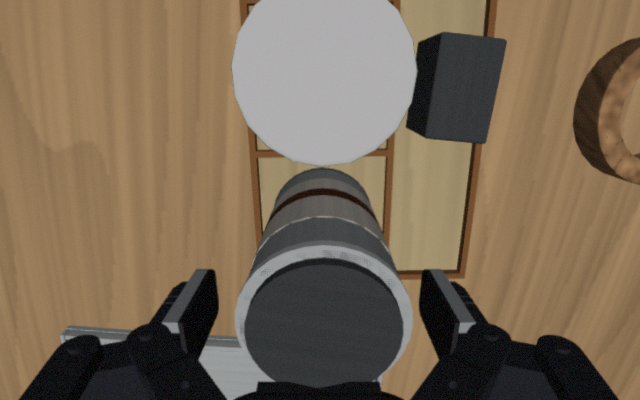

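w3 shows the tin top centred at about (325,325), spanning 238–412 between the fingers, so it sits about 2 mm to the +x side. I'll close on it with a +2 mm shift.

Call:
move_arm(rows=[[[0, 2, -3], [0, 0, 0], 0], [[0, 2, -3], [0, 0, 0], 255], [[0, 2, -3], [0, 0, 0], 255], [[0, 2, -3], [0, 0, 0], 255], [[0, 2, -3], [0, 0, 0], 255], [[0, 2, -3], [0, 0, 0], 255], [[0, 2, -3], [0, 0, 0], 255], [[0, 2, -3], [0, 0, 0], 255]], force=40)

```text
t: 5.7
ee_pos: [588.4, -100.1, 78.3]
eef_rot: [2.105, 2.331, 0.0]
wrist_force: [-1.9, 0.3, 7.2]
grip_width: 63.3
```

```bash
python3 - <<'E'
from h import *
s,r=st()
tr=(522.7,-256.5);a=np.radians(3.3)
for d in(80,0,-80): print("slot",(tr[0]+d*np.cos(a),tr[1]+d*np.sin(a)))
rel([(586.6,-100,120,6),(602.5,-252,120,-87),(602.5,-252,75,-87)])
E
```

```text
t 5.7 p [ 588.4 -100.1   78.3] yaw 5.8 tilt [ 0.001 -0.   ] q [ 0.01  0.61  0.19  1.76 -0.15  0.79  0.37] F [-1.9  0.3  7.2] w 63.3
slot (np.float64(602.5673453291223), np.float64(-251.8948778432346))
slot (np.float64(522.7), np.float64(-256.5))
slot (np.float64(442.8326546708778), np.float64(-261.1051221567654))
t 5.7 p [ 588.4 -100.1   78.3] yaw 5.8 tilt [ 0.001 -0.   ] q [ 0.01  0.61  0.19  1.76 -0.15  0.79  0.37] F [-1.9  0.3  7.2] w 63.3
(586.6, -100, 120, 6) -> [  0.3  -1.7 -41.7] [ 0.04  0.03 -0.15]
(602.5, -252, 120, -87) -> [-152.5   -1.4  -41.7] [ 5.000e-02 -2.000e-02  9.285e+01]
(602.5, -252, 75, -87) -> [-152.5   -1.4    3.3] [ 5.000e-02 -2.000e-02  9.285e+01]
```

Call:
move_arm(rows=[[[0, 0, -20], [0, 0, 0], 255], [[0, 0, -42], [0, 0, 0], 255], [[-25, 0, -42], [0, 0, 8.4], 255], [[-50, 0, -42], [0, 0, 16.8], 255], [[-75, 0, -42], [0, 0, 25.2], 255], [[-100, 0, -42], [0, 0, 33.6], 255], [[-125, 0, -42], [0, 0, 42], 255], [[-152, 0, -42], [0, 0, 50], 255]])

```text
t: 6.5
ee_pos: [603.9, -251.5, 120.9]
eef_rot: [2.896, 1.216, 0.002]
wrist_force: [0.2, 0.4, -5.2]
grip_width: 62.7
```

```bash
python3 - <<'E'
from h import *
rel([(602.5,-252,120,-87),(602.5,-252,79,-87)])
E
```

```text
t 6.5 p [ 603.9 -251.5  120.9] yaw -44.4 tilt [0.001 0.   ] q [ 0.11  0.67  0.44  1.55 -0.32  0.99 -0.13] F [ 0.2  0.4 -5.2] w 62.7
(602.5, -252, 120, -87) -> [-1.3 -0.7  0.9] [ 1.000e-02 -7.000e-02  4.256e+01]
(602.5, -252, 79, -87) -> [-1.4 -0.7 41.9] [ 1.000e-02 -7.000e-02  4.256e+01]
```

Call:
move_arm(rows=[[[-1, -1, 1], [0, 0, 8.5], 255], [[-1, -1, 1], [0, 0, 17], 255], [[-1, -1, 1], [0, 0, 25.5], 255], [[-1, -1, 6], [0, 0, 34], 255], [[-1, -1, 18], [0, 0, 42.5], 255], [[-1, -1, 29], [0, 0, 42.5], 255], [[-1, -1, 35], [0, 0, 42.5], 255], [[-1, -1, 38], [0, 0, 42.5], 255]])

```text
t: 7.3
ee_pos: [602.2, -251.1, 82.2]
eef_rot: [-3.139, -0.089, -0.0]
wrist_force: [-0.9, 0.3, -4.5]
grip_width: 62.7
```

```bash
python3 - <<'E'
from h import *
st();im,d=env.capture("wrist");C=cal("wrist");cv2.imwrite("pics/w4.png",im[:,:,::-1]);st();env.capture("top")
rel([(602.5,-252,78,-87)])
for n in("wrist","top"):
  q=env.mark_of("tray",n)
  for k in q[:1]:
    px=np.array(k["location"])*[640,400];print(n,px,k["conf"],toworld(px,n,0).round(1))
E
```

```text
t 7.3 p [ 602.2 -251.1   82.2] yaw -86.7 tilt [0.    0.001] q [ 0.02  0.75  0.62  1.6  -0.51  0.96 -0.71] F [-0.9  0.3 -4.5] w 62.7
t 7.35 p [ 602.2 -251.3   82.1] yaw -86.8 tilt [0.    0.001] q [ 0.02  0.75  0.62  1.6  -0.51  0.96 -0.71] F [ 0.   0.7 -4.8] w 63.0
t 7.4 p [ 602.4 -251.5   82.6] yaw -86.8 tilt [0.001 0.001] q [ 0.02  0.75  0.62  1.6  -0.51  0.96 -0.71] F [-0.2  0.7 -3.8] w 62.5
(602.5, -252, 78, -87) -> [0.1 0.5 4.6] [-0.04 -0.05  0.17]
top [423.68 249.8 ] 0.69 [[ 521.1 -252.9    0. ]]
```

View pics/w4.png

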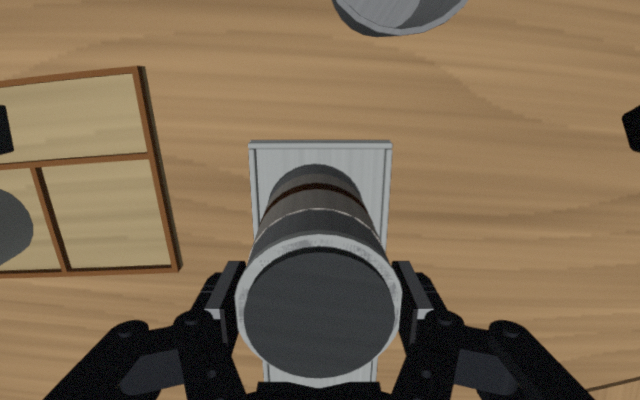

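w4 shows the tin centred between the tray's side walls (249–391) with a margin to the end wall. I'll lower and release it, then rise.

Call:
move_arm(rows=[[[0, 0, 3], [0, 0, 0], 255], [[0, 0, 5], [0, 0, 0], 255], [[0, 0, 5], [0, 0, 0], 255], [[0, 0, 5], [0, 0, 0], 0], [[0, 0, 5], [0, 0, 0], 0], [[0, 0, 5], [0, 0, 0], 0], [[0, 0, 5], [0, 0, 0], 0], [[0, 0, -20], [0, 0, 0], 0]])

```text
t: 8.3
ee_pos: [601.2, -250.5, 100.8]
eef_rot: [-3.138, -0.085, 0.005]
wrist_force: [-0.4, 1.1, -0.6]
grip_width: 85.1
```

```bash
python3 - <<'E'
from h import *
env.capture("wrist");rel([(602.5,-252,180,-87),(577.5,-15.8,180,6)])
E
```

```text
t 8.35 p [ 603.5 -252.7  106.8] yaw -86.9 tilt [ 0.004 -0.001] q [ 0.01  0.73  0.64  1.57 -0.49  1.   -0.73] F [ 1.1 -1.3  3.1] w 85.3
(602.5, -252, 180, -87) -> [ -0.7  -0.6 -73.2] [ 0.08 -0.24  0.1 ]
(577.5, -15.8, 180, 6) -> [ -12.9 -237.8  -73.6] [  0.25  -0.12 -92.9 ]
```

Call:
move_arm(rows=[[[0, 0, -40], [0, 0, 0], 0], [[0, 0, -73], [0, 0, 0], 0], [[-2, -40, -73], [0, 0, -8.4], 0], [[-4, -80, -73], [0, 0, -16.8], 0], [[-6, -120, -73], [0, 0, -25.2], 0], [[-9, -160, -73], [0, 0, -33.6], 0], [[-11, -200, -73], [0, 0, -42], 0], [[-13, -238, -73], [0, 0, -50.4], 0]])

```text
t: 9.15
ee_pos: [577.2, -13.9, 179.9]
eef_rot: [2.798, 1.421, 0.007]
wrist_force: [0.1, 0.0, -0.1]
grip_width: 85.4
```

```bash
python3 - <<'E'
from h import *
rel([(577.5,-15.8,180,6),(577.5,-15.8,66,6)])
E
```

```text
t 9.15 p [577.2 -13.9 179.9] yaw -36.1 tilt [ 0.005 -0.001] q [-0.32  0.5   0.46  1.7  -0.26  1.   -0.39] F [ 0.1  0.  -0.1] w 85.4
(577.5, -15.8, 180, 6) -> [-1.4  1.4 -0.1] [ 3.200e-01 -3.000e-02 -4.214e+01]
(577.5, -15.8, 66, 6) -> [ -1.7   0.8 113.9] [ 3.200e-01 -3.000e-02 -4.214e+01]
```

Call:
move_arm(rows=[[[-2, 1, 0], [0.3, 0, -8.5], 0], [[-2, 1, 0], [0.3, 0, -17], 0], [[-2, 1, 0], [0.3, 0, -25.5], 0], [[-2, 1, 0], [0.3, 0, -34], 0], [[-2, 1, 0], [0.3, 0, -42], 0], [[-2, 1, 25], [0.3, 0, -42], 0], [[-2, 1, 50], [0.3, 0, -42], 0], [[-2, 1, 60], [0.3, 0, -42], 0]])

```text
t: 9.95
ee_pos: [576.2, -16.2, 118.2]
eef_rot: [-2.104, -2.331, 0.001]
wrist_force: [-0.7, 0.6, -0.3]
grip_width: 85.3
```

```bash
python3 - <<'E'
from h import *
st();im,d=env.capture("wrist");C=cal("wrist")
g=cv2.cvtColor(im,cv2.COLOR_RGB2GRAY)
q=env.silhouettes("jar_mid","wrist")
from fit import *
for k in q[:1]: print(k["conf"],k["rect"],fit("jar_mid",k["pixels"],(577.5,-15.8,0),5,"wrist",C))
rel([(577.5,-15.8,66,6)])
E
```

```text
t 9.95 p [576.2 -16.2 118.2] yaw 5.8 tilt [-0.002  0.   ] q [-0.17  0.54  0.24  1.77 -0.17  0.85  0.25] F [-0.7  0.6 -0.3] w 85.3
0.77 [0.5004, 0.576, 0.1764, 0.367] (array([578.1, -15. ,   0.6]), np.float64(0.029))
t 10.05 p [576.4 -16.2 118.8] yaw 5.8 tilt [-0.002  0.   ] q [-0.17  0.54  0.24  1.77 -0.16  0.85  0.25] F [0.6 0.3 0.7] w 85.8
(577.5, -15.8, 66, 6) -> [ 0.3  1.2 52.8] [-0.11 -0.03 -0.15]
```

Call:
move_arm(rows=[[[1, 2, 22], [0, 0, 0], 0], [[1, 2, 42], [0, 0, 0], 0], [[1, 2, 51], [0, 0, 0], 0], [[1, 2, 51], [0, 0, 0], 0], [[1, 2, 51], [0, 0, 0], 255], [[1, 2, 51], [0, 0, 0], 255], [[1, 2, 51], [0, 0, 0], 255], [[1, 2, 51], [0, 0, 0], 255]])

```text
t: 10.85
ee_pos: [578.9, -15.1, 69.2]
eef_rot: [-2.105, -2.332, -0.001]
wrist_force: [-1.8, 0.6, 6.7]
grip_width: 54.9
```

```bash
python3 - <<'E'
from h import *
rel([(577.5,-15.8,115,6),(522.7,-256.5,115,-87)])
E
```

```text
t 10.85 p [578.9 -15.1  69.2] yaw 5.8 tilt [0. 0.] q [-0.16  0.6   0.22  1.82 -0.19  0.74  0.27] F [-1.8  0.6  6.7] w 54.9
(577.5, -15.8, 115, 6) -> [ -0.5  -1.5 -45.8] [ 0.01 -0.02 -0.16]
(522.7, -256.5, 115, -87) -> [-234.4  -80.5  -45.8] [-1.000e-02 -2.000e-02  9.284e+01]
```

Call:
move_arm(rows=[[[0, 0, 0], [0, 0, 0], 255], [[0, 0, -23], [0, 0, 0], 255], [[-20, -8, -46], [0, 0, 8.4], 255], [[-48, -22, -46], [0, 0, 16.8], 255], [[-76, -37, -46], [0, 0, 25.2], 255], [[-104, -54, -46], [0, 0, 33.6], 255], [[-131, -70, -46], [0, 0, 42], 255], [[-157, -85, -46], [0, 0, 50.4], 255]])

```text
t: 11.65
ee_pos: [509.4, -181.0, 115.3]
eef_rot: [-2.901, -1.204, -0.0]
wrist_force: [0.6, -0.2, -2.9]
grip_width: 54.9
```

```bash
python3 - <<'E'
from h import *
rel([(522.7,-256.5,115,-87),(522.7,-256.5,74,-87)])
E
```

```text
t 11.65 p [ 509.4 -181.   115.3] yaw -44.9 tilt [0.    0.001] q [-0.03  0.53  0.5   1.87 -0.34  0.82 -0.14] F [ 0.6 -0.2 -2.9] w 54.9
(522.7, -256.5, 115, -87) -> [-44.1  62.7   0.2] [-3.000e-02 -2.000e-02  4.208e+01]
(522.7, -256.5, 74, -87) -> [-44.1  62.7  41.2] [-3.000e-02 -2.000e-02  4.208e+01]
```

Call:
move_arm(rows=[[[-8, 12, 0], [0, 0, 8.5], 255], [[-17, 25, 0], [0, 0, 17], 255], [[-26, 37, 0], [0, 0, 25.5], 255], [[-35, 50, 0], [0, 0, 34], 255], [[-44, 63, 0], [0, 0, 42], 255], [[-44, 63, 20], [0, 0, 42], 255], [[-44, 63, 34], [0, 0, 42], 255], [[-44, 63, 40], [0, 0, 42], 255]])

```text
t: 12.45
ee_pos: [522.2, -255.3, 73.4]
eef_rot: [-3.138, -0.086, 0.004]
wrist_force: [-0.5, 0.5, -3.4]
grip_width: 55.1
```

```bash
python3 - <<'E'
from h import *
im,d=env.capture("wrist");rel([(522.7,-256.5,70,-87)])
cv2.imwrite("pics/w5.png",im[:,:,::-1])
E
```

```text
t 12.5 p [ 522.1 -255.2   73.2] yaw -86.8 tilt [-0.003  0.003] q [ 0.02  0.68  0.65  1.81 -0.54  0.84 -0.58] F [-0.7  1.3 -3.1] w 55.0
(522.7, -256.5, 70, -87) -> [0.5 1.3 3.2] [-0.16  0.15  0.15]
```

View pics/w5.png

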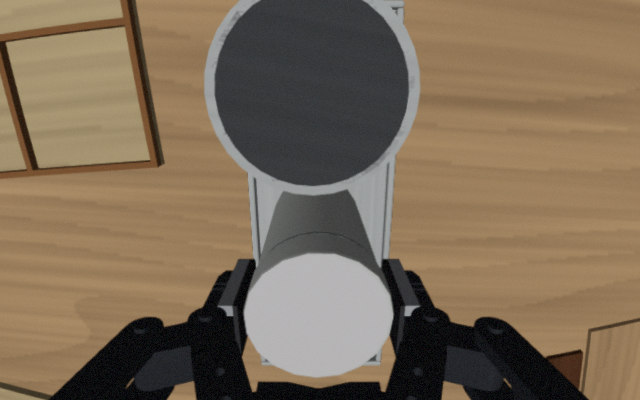

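w5 shows the tin standing at the far end, centre (312,85), and the jar centred across the tray at (320,312). I'll release the jar.

Call:
move_arm(rows=[[[0, 1, 2], [0, 0, 0], 255], [[0, 1, 4], [0, 0, 0], 255], [[0, 1, 4], [0, 0, 0], 255], [[0, 1, 4], [0, 0, 0], 0], [[0, 1, 4], [0, 0, 0], 0], [[0, 1, 4], [0, 0, 0], 0], [[0, 1, 4], [0, 0, 0], 0], [[0, 1, -20], [0, 0, 0], 0]])

```text
t: 13.3
ee_pos: [520.9, -255.0, 91.2]
eef_rot: [-3.135, -0.086, 0.011]
wrist_force: [-0.1, -0.4, 0.3]
grip_width: 85.3
```

```bash
python3 - <<'E'
from h import *
env.capture("wrist");rel([(567,67.9,215,4)])
E
```

```text
t 13.35 p [ 522.9 -257.1   96.3] yaw -86.9 tilt [-0.001  0.001] q [ 0.01  0.66  0.68  1.78 -0.52  0.89 -0.6 ] F [ 0.5 -1.1  3. ] w 85.3
(567, 67.9, 215, 4) -> [  61.7 -322.3 -118.2] [-1.000e-01 -4.000e-02 -9.088e+01]
```

Call:
move_arm(rows=[[[0, 0, -45], [0, 0, 0], 0], [[0, 0, -90], [0, 0, 0], 0], [[8, -40, -118], [0, 0, -8.4], 0], [[16, -82, -118], [0, 0, -16.8], 0], [[24, -125, -118], [0, 0, -25.2], 0], [[32, -168, -118], [0, 0, -33.6], 0], [[40, -210, -118], [0, 0, -42], 0], [[48, -252, -118], [0, 0, -50.4], 0]])

```text
t: 14.15
ee_pos: [557.3, -1.4, 215.1]
eef_rot: [-2.8, -1.422, -0.001]
wrist_force: [0.6, -0.5, -0.5]
grip_width: 85.5
```

```bash
python3 - <<'E'
from h import *
rel([(567,67.9,200,4),(567,67.9,165,4)])
E
```

```text
t 14.15 p [557.3  -1.4 215.1] yaw -36.1 tilt [0.    0.002] q [-0.39  0.44  0.53  1.69 -0.25  1.07 -0.41] F [ 0.6 -0.5 -0.5] w 85.5
(567, 67.9, 200, 4) -> [ 61.7 -33.   15.2] [-2.000e-02 -9.000e-02 -4.014e+01]
(567, 67.9, 165, 4) -> [ 61.6 -33.   50.2] [-2.000e-02 -9.000e-02 -4.014e+01]
```

Call:
move_arm(rows=[[[15, -8, 5], [0, 0, -8.4], 0], [[31, -16, 10], [0, 0, -16.8], 0], [[46, -25, 15], [0, 0, -25.2], 0], [[62, -33, 20], [0, 0, -33.6], 0], [[62, -33, 30], [0, 0, -40], 0], [[62, -33, 42], [0, 0, -40], 0], [[62, -33, 50], [0, 0, -40], 0], [[62, -33, 50], [0, 0, -40], 0]])

```text
t: 14.95
ee_pos: [566.4, 67.5, 163.9]
eef_rot: [-2.148, -2.29, 0.001]
wrist_force: [-0.3, -0.0, 0.3]
grip_width: 85.6
```

```bash
python3 - <<'E'
from fit import *
st();im,d=env.capture("wrist");C=cal("wrist")
q=env.silhouettes("flask_mid","wrist")
for k in q[:1]: print(k["conf"],k["rect"],fit("flask_mid",k["pixels"],(566.8,67.9,0.05),5,"wrist",C),toworld([(np.array(k["rect"][:2])*[640,400])],"wrist",141,C))
cv2.imwrite("pics/w6.png",im[:,:,::-1])
rel([(567,67.9,86,4)])
E
```

```text
t 14.95 p [566.4  67.5 163.9] yaw 3.7 tilt [-0.002  0.001] q [-0.37  0.49  0.32  1.73 -0.18  0.95  0.08] F [-0.3 -0.   0.3] w 85.6
t 15.05 p [567.2  67.7 165.2] yaw 3.7 tilt [-0.     0.001] q [-0.37  0.49  0.32  1.73 -0.18  0.95  0.09] F [-0.1 -0.4  0.1] w 85.0
(567, 67.9, 86, 4) -> [ 0.1 -0.2 79.2] [-0.   -0.07 -0.28]
```

View pics/w6.png

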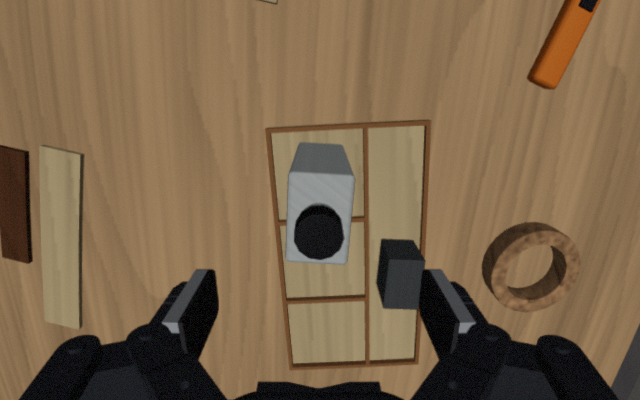

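```bash
python3 - <<'E'
from fit import *
C=cal("wrist")
w=toworld([(289,173),(355,176),(347,264),(287,262)],"w",117,C);print(w.round(1),w.mean(0),[np.degrees(np.arctan2(*(b-a)[1::-1])).round(1) for a,b in((w[0],w[1]),(w[3],w[2]),(w[2],w[1]),(w[3],w[0]))])
print("cap",toworld([(319,231)],"w",141,C))
w=toworld([(266,127),(430,121),(418,363),(291,368)],"w",11,C);print(w.round(1),w.mean(0))
w=toworld([(385,249),(422,254),(419,308),(383,307)],"w",49,C);print(w.round(1),w.mean(0))
rel([(567,67.9,86,4)])
E
```

```text
[[549.2  97.7 117. ]
 [588.   98.5 117. ]
 [588.6  40.2 117. ]
 [550.2  39.1 117. ]] [568.99694119  68.87991477 117.        ] [np.float64(1.1), np.float64(1.6), np.float64(90.6), np.float64(91.0)]
cap [[568.45694618  72.33692827 141.        ]]
[[ 520.6  110.    11. ]
 [ 660.8  124.7   11. ]
 [ 692.1 -135.    11. ]
 [ 552.5 -150.2   11. ]] [606.48986071 -12.61181759  11.        ]
[[627.9  19.9  49. ]
 [660.2  17.1  49. ]
 [666.5 -37.   49. ]
 [633.7 -37.7  49. ]] [647.06616651  -9.44880881  49.        ]
t 15.05 p [567.2  67.7 165.2] yaw 3.7 tilt [-0.     0.001] q [-0.37  0.49  0.32  1.73 -0.18  0.95  0.09] F [-0.1 -0.4  0.1] w 85.0
(567, 67.9, 86, 4) -> [ 0.1 -0.2 79.2] [-0.   -0.07 -0.28]
```

w6 shows the flask's top face at about (287–355, 173–264), cap at (319,231), yaw about 1°. I'll grasp it with a matching turn.

Call:
move_arm(rows=[[[0, 1, 20], [0, 0, 2.2], 0], [[0, 1, 45], [0, 0, 2.2], 0], [[0, 1, 66], [0, 0, 2.2], 0], [[0, 1, 77], [0, 0, 2.2], 0], [[0, 1, 77], [0, 0, 2.2], 0], [[0, 1, 77], [0, 0, 2.2], 255], [[0, 1, 77], [0, 0, 2.2], 255], [[0, 1, 77], [0, 0, 2.2], 255]])

```text
t: 15.85
ee_pos: [568.8, 67.9, 89.2]
eef_rot: [2.192, 2.251, 0.003]
wrist_force: [-3.0, 0.5, 1.0]
grip_width: 44.0
```

Call:
move_arm(rows=[[[0, 0, 0], [0, 0, 0], 255], [[0, 0, 0], [0, 0, 0], 255], [[0, 0, 0], [0, 0, 0], 255], [[0, 0, 0], [0, 0, 0], 255], [[0, 0, 0], [0, 0, 0], 255], [[0, 0, 0], [0, 0, 0], 255], [[0, 0, 0], [0, 0, 0], 255], [[0, 0, 0], [0, 0, 0], 255]])

```text
t: 16.65
ee_pos: [568.9, 67.9, 89.5]
eef_rot: [2.192, 2.25, 0.004]
wrist_force: [-1.8, -1.2, 4.8]
grip_width: 38.7
```

```bash
python3 - <<'E'
from h import *
rel([(500,-60,135,-45),(442.8,-261,135,-87)])
E
```

```text
t 16.65 p [568.9  67.9  89.5] yaw 1.5 tilt [0.002 0.002] q [-0.35  0.58  0.3   1.82 -0.23  0.78  0.09] F [-1.8 -1.2  4.8] w 38.7
(500, -60, 135, -45) -> [-126.   -72.2  -45.9] [ 0.07 -0.13 46.51]
(442.8, -261, 135, -87) -> [-325.4 -134.6  -46.3] [ 1.000e-02 -1.600e-01  8.851e+01]
```

Call:
move_arm(rows=[[[0, 0, -23], [0, 0, 0], 255], [[0, 0, -46], [0, 0, 0], 255], [[-20, -12, -46], [0, 0, 8.4], 255], [[-41, -24, -46], [0, 0, 16.8], 255], [[-62, -36, -46], [0, 0, 25.2], 255], [[-83, -48, -46], [0, 0, 33.6], 255], [[-105, -60, -46], [0, 0, 42], 255], [[-126, -72, -46], [0, 0, 46.5], 255]])

```text
t: 17.45
ee_pos: [499.3, -60.9, 134.5]
eef_rot: [-2.904, -1.196, -0.002]
wrist_force: [-0.0, 0.5, -4.0]
grip_width: 38.7
```

```bash
python3 - <<'E'
from h import *
rel([(442.8,-261,135,-87)])
E
```

```text
t 17.45 p [499.3 -60.9 134.5] yaw -45.2 tilt [0.001 0.001] q [-0.31  0.46  0.56  1.94 -0.33  0.82 -0.36] F [-0.   0.5 -4. ] w 38.7
(442.8, -261, 135, -87) -> [-181.   102.3   -0.8] [-0.05 -0.08 41.75]
```

Call:
move_arm(rows=[[[-30, 17, 0], [0, 0, 8.4], 255], [[-62, 34, 0], [0, 0, 16.8], 255], [[-94, 53, 0], [0, 0, 25.2], 255], [[-125, 70, 0], [0, 0, 33.6], 255], [[-155, 87, 0], [0, 0, 41.8], 255], [[-181, 102, 0], [0, 0, 41.8], 255], [[-181, 102, 20], [0, 0, 41.8], 255], [[-181, 102, 35], [0, 0, 41.8], 255]])

```text
t: 18.25
ee_pos: [441.7, -262.1, 98.4]
eef_rot: [-3.14, -0.079, -0.001]
wrist_force: [-0.3, 1.8, -3.4]
grip_width: 39.0
```

```bash
python3 - <<'E'
from h import *
im,d=env.capture("wrist");rel([(442.8,-261,88.5,-87)])
cv2.imwrite("pics/w7.png",im[:,:,::-1])
E
```

```text
t 18.3 p [ 441.  -260.4   96.2] yaw -87.0 tilt [-0.002  0.003] q [ 0.03  0.57  0.71  1.96 -0.52  0.8  -0.49] F [-1.5  0.7 -6.1] w 38.9
(442.8, -261, 88.5, -87) -> [1.8 0.7 7.7] [-0.17  0.13 -0.05]
```

View pics/w7.png

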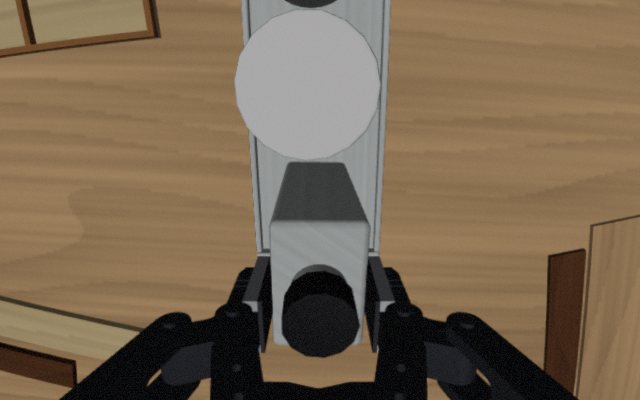

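```bash
python3 - <<'E'
from h import *
print(toworld([(320,248),(320,253)],"wrist",13).round(1),"flask far base",toworld([(315,163)],"wrist",12).round(1),toworld([(275,220),(368,222)],"wrist",112+12).round(1));C=cal("wrist")
print(toworld([(308,85)],"wrist",114).round(1), toworld([(318,284)],"wrist",141).round(1))
st()
E
```

```text
[[ 406.8 -263.    13. ]
 [ 402.7 -263.2   13. ]] flask far base [[ 470.4 -256.1   12. ]] [[ 472.5 -241.9  124. ]
 [ 473.5 -277.7  124. ]]
[[ 522.6 -252.1  114. ]] [[ 455.6 -259.4  141. ]]
t 18.3 p [ 441.  -260.4   96.2] yaw -87.0 tilt [-0.002  0.003] q [ 0.03  0.57  0.71  1.96 -0.52  0.8  -0.49] F [-1.5  0.7 -6.1] w 38.9
```

w7 shows the flask inside the tray, about 5 mm off the near wall (row 250), with the jar at (308,85). I'll nudge it +4 mm, then lower and release.

Call:
move_arm(rows=[[[4, 0, 2], [0, 0, 0], 255], [[4, 0, 5], [0, 0, 0], 255], [[4, 0, 7], [0, 0, 0], 255], [[4, 0, 8], [0, 0, 0], 255], [[4, 0, 8], [0, 0, 0], 255], [[4, 0, 8], [0, 0, 0], 255], [[4, 0, 8], [0, 0, 0], 255], [[4, 0, 8], [0, 0, 0], 255]])

```text
t: 19.1
ee_pos: [445.1, -260.2, 88.6]
eef_rot: [-3.138, -0.081, 0.003]
wrist_force: [-0.7, 1.5, 3.0]
grip_width: 39.1
```

```bash
python3 - <<'E'
from h import *
st()
E
```

```text
t 19.1 p [ 445.1 -260.2   88.6] yaw -87.0 tilt [-0.002  0.003] q [ 0.03  0.59  0.7   1.96 -0.53  0.78 -0.48] F [-0.7  1.5  3. ] w 39.1
```

Call:
move_arm(rows=[[[0, 0, 0], [0, 0, 0], 0], [[0, 0, 0], [0, 0, 0], 0], [[0, 0, 0], [0, 0, 0], 0], [[0, 0, 0], [0, 0, 0], 0], [[0, 0, -20], [0, 0, 0], 0], [[0, 0, -50], [0, 0, 0], 0], [[0, 0, -90], [0, 0, 0], 0], [[0, 0, -120], [0, 0, 0], 0]])

```text
t: 19.9
ee_pos: [445.2, -261.1, 210.5]
eef_rot: [-3.139, -0.08, 0.002]
wrist_force: [0.1, -0.2, 0.7]
grip_width: 85.3
```

```bash
python3 - <<'E'
from h import *
rel([(647,-12,160,3)])
E
```

```text
t 19.9 p [ 445.2 -261.1  210.5] yaw -87.1 tilt [-0.001  0.002] q [-0.07  0.45  0.83  1.8  -0.38  1.06 -0.62] F [ 0.1 -0.2  0.7] w 85.3
(647, -12, 160, 3) -> [ 214.3 -238.4   50.8] [-1.400e-01 -4.000e-02 -9.007e+01]
```

Call:
move_arm(rows=[[[28, -31, 0], [0, 0, -8.4], 0], [[56, -62, 0], [0, 0, -16.8], 0], [[84, -94, 0], [0, 0, -25.2], 0], [[112, -125, 0], [0, 0, -33.6], 0], [[140, -156, 0], [0, 0, -42], 0], [[168, -187, 0], [0, 0, -50.4], 0], [[192, -214, 0], [0, 0, -58.8], 0], [[214, -238, 0], [0, 0, -67.2], 0]])

```text
t: 20.7
ee_pos: [647.8, -10.4, 210.5]
eef_rot: [-2.563, -1.812, -0.0]
wrist_force: [1.0, -0.4, 0.2]
grip_width: 85.5
```

```bash
python3 - <<'E'
from h import *
rel([(647,-12,160,3)])
E
```

```text
t 20.7 p [647.8 -10.4 210.5] yaw -19.5 tilt [-0.001  0.002] q [-0.27  0.58  0.45  1.45 -0.26  1.17 -0.13] F [ 1.  -0.4  0.2] w 85.5
(647, -12, 160, 3) -> [-1.9 -0.1 50.5] [ -0.1   -0.12 -22.47]
```

Call:
move_arm(rows=[[[-2, 0, 10], [0, 0, -8], 0], [[-2, 0, 30], [0, 0, -16], 0], [[-2, 0, 50], [0, 0, -22.5], 0], [[-2, 0, 65], [0, 0, -22.5], 0], [[-2, 0, 80], [0, 0, -22.5], 0], [[-2, 0, 90], [0, 0, -22.5], 0], [[-2, 0, 90], [0, 0, -22.5], 0], [[-2, 0, 90], [0, 0, -22.5], 0]])

```text
t: 21.5
ee_pos: [647.1, -12.2, 120.8]
eef_rot: [-2.16, -2.278, -0.001]
wrist_force: [0.0, 0.2, -0.1]
grip_width: 85.3
```

```bash
python3 - <<'E'
from fit import *
st();im,d=env.capture("wrist");C=cal("wrist");cv2.imwrite("pics/w8.png",im[:,:,::-1])
q=env.silhouettes("block_mid","wrist")
for k in q[:1]: print(k["conf"],k["rect"],fit("block_mid",k["pixels"],(647,-12,0.05),5,"wrist",C))
rel([(647,-12,26,3)])
E
```

```text
t 21.5 p [647.1 -12.2 120.8] yaw 3.0 tilt [-0.001  0.002] q [-0.2   0.64  0.32  1.57 -0.23  0.97  0.24] F [ 0.   0.2 -0.1] w 85.3
0.95 [0.495, 0.5085, 0.0753, 0.208] (array([647.4, -13.5,   1.1]), np.float64(0.04))
t 21.6 p [647.6 -12.1 121.4] yaw 3.0 tilt [0.    0.002] q [-0.2   0.64  0.32  1.57 -0.23  0.97  0.24] F [-0.2 -0.6 -0.3] w 85.3
(647, -12, 26, 3) -> [-0.  -0.6 95.4] [ 0.01 -0.13  0.04]
```

View pics/w8.png

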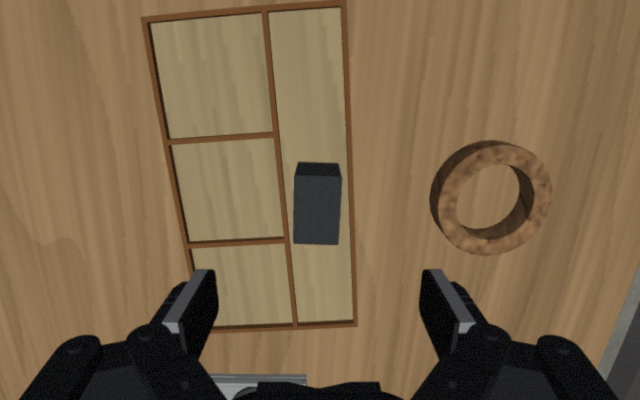

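w8 shows the block's top face at (293–342, 175–244) in the clear rear lane, yaw about 1°. I'll go down and grip it.

Call:
move_arm(rows=[[[-1.5, 0, 30], [0, 0, 2], 0], [[-1.5, 0, 55], [0, 0, 2], 0], [[-1.5, 0, 75], [0, 0, 2], 0], [[-1.5, 0, 88], [0, 0, 2], 0], [[-1.5, 0, 95], [0, 0, 2], 0], [[-1.5, 0, 96], [0, 0, 2], 0], [[-1.5, 0, 96], [0, 0, 2], 0], [[-1.5, 0, 96], [0, 0, 2], 255]])

```text
t: 22.4
ee_pos: [648.3, -13.6, 26.5]
eef_rot: [-2.201, -2.241, -0.004]
wrist_force: [0.1, 0.2, 0.4]
grip_width: 73.0
```

Call:
move_arm(rows=[[[0, 0, 0], [0, 0, 0], 255], [[0, 0, 0], [0, 0, 0], 255], [[0, 0, 0], [0, 0, 0], 255], [[0, 0, 0], [0, 0, 0], 255], [[0, 0, 0], [0, 0, 0], 255], [[0, 0, 0], [0, 0, 0], 255], [[0, 0, 0], [0, 0, 0], 255], [[0, 0, 0], [0, 0, 0], 255]], force=50)

```text
t: 23.2
ee_pos: [648.1, -13.6, 27.1]
eef_rot: [-2.201, -2.241, -0.005]
wrist_force: [-3.1, 0.5, 5.8]
grip_width: 30.4
```

```bash
python3 - <<'E'
from h import *
rel([(422,267,110,81.5)])
E
```

```text
t 23.2 p [648.1 -13.6  27.1] yaw 1.0 tilt [0.002 0.002] q [-0.18  0.75  0.29  1.66 -0.28  0.78  0.25] F [-3.1  0.5  5.8] w 30.4
(422, 267, 110, 81.5) -> [ 284.8 -220.9  -82.6] [ 1.800e-01 -4.000e-02 -8.048e+01]
```

Call:
move_arm(rows=[[[0, 0, -30], [0, 0, 0], 255], [[0, 0, -70], [0, 0, 0], 255], [[30, -28, -110], [0, 0, -8], 255], [[65, -55, -120], [0, 0, -16], 255], [[100, -83, -120], [0, 0, -24], 255], [[135, -110, -120], [0, 0, -32], 255], [[170, -138, -120], [0, 0, -40], 255], [[205, -165, -120], [0, 0, -48], 255]])

```text
t: 24.0
ee_pos: [477.4, 189.1, 147.2]
eef_rot: [1.091, 2.946, 0.004]
wrist_force: [0.3, 0.8, -3.7]
grip_width: 30.7
```

```bash
python3 - <<'E'
from h import *
rel([(350,275,150,81)])
E
```

```text
t 24.0 p [477.4 189.1 147.2] yaw 49.4 tilt [0.001 0.002] q [-0.5   0.41  0.11  1.9  -0.06  0.83  0.5 ] F [ 0.3  0.8 -3.7] w 30.7
(350, 275, 150, 81) -> [152.6 -17.8  -2.8] [  0.13   0.   -31.64]
```

Call:
move_arm(rows=[[[38, -5, -3], [0, 0, -8], 255], [[76, -9, -3], [0, 0, -16], 255], [[114, -14, -3], [0, 0, -24], 255], [[152, -18, -3], [0, 0, -31.5], 255], [[152, -18, -3], [0, 0, -31.5], 255], [[152, -18, -3], [0, 0, -31.5], 255], [[152, -18, -3], [0, 0, -31.5], 255], [[152, -18, -3], [0, 0, -31.5], 255]])

```text
t: 24.8
ee_pos: [351.2, 273.6, 150.1]
eef_rot: [0.254, 3.13, 0.003]
wrist_force: [-0.5, -1.2, -4.2]
grip_width: 30.8
```

```bash
python3 - <<'E'
from fit import *
st();C=cal("wrist");im,d=env.capture("wrist");cv2.imwrite("pics/w9.png",im[:,:,::-1])
np.savez("w9.npz",im=im,K=C[0],D=C[1],V=C[2])
for q in env.mark_of("patch","wrist")[:1]: px=np.array(q["location"])*[640,400];print(px,q["conf"],toworld(px,"w",10,C))
E
```

```text
t 24.8 p [351.2 273.6 150.1] yaw 80.7 tilt [0.001 0.002] q [-0.67  0.31 -0.06  2.06  0.03  0.78  0.66] F [-0.5 -1.2 -4.2] w 30.8
```

View pics/w9.png

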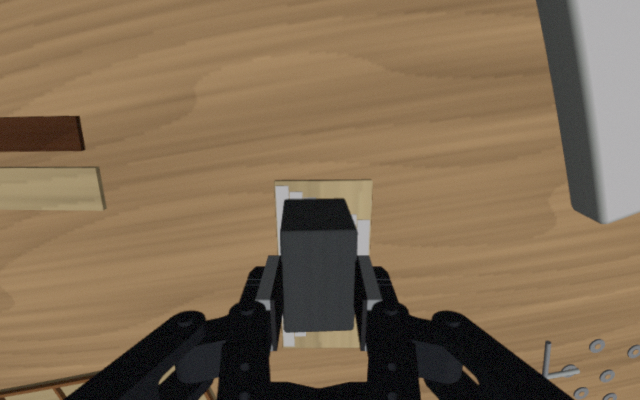

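w9 shows the held block at (318,265) hiding the patch. The image's up direction is tool +x, towards the base, so I need the tool farther out for a clear view.

Call:
move_arm(rows=[[[-40, 0, 0], [0, 0, 0], 255], [[-80, 0, 0], [0, 0, 0], 255], [[-120, 0, 0], [0, 0, 0], 255], [[-150, 0, 0], [0, 0, 0], 255], [[-150, 0, 0], [0, 0, 0], 255], [[-150, 0, 0], [0, 0, 0], 255], [[-150, 0, 0], [0, 0, 0], 255], [[-150, 0, 0], [0, 0, 0], 255]])

```text
t: 25.7
ee_pos: [498.0, 250.0, 150.2]
eef_rot: [0.252, 3.131, 0.003]
wrist_force: [0.2, -0.2, -3.2]
grip_width: 30.4
```

```bash
python3 - <<'E'
from fit import *
st();C=cal("wrist");im,d=env.capture("wrist");cv2.imwrite("pics/w10.png",im[:,:,::-1])
np.savez("w10.npz",im=im,K=C[0],D=C[1],V=C[2])
for q in env.mark_of("patch","wrist")[:1]: px=np.array(q["location"])*[640,400];print(px,q["conf"],toworld(px,"w",10,C))
E
```

```text
t 25.7 p [498.  250.  150.2] yaw 80.8 tilt [0.    0.002] q [-0.48  0.46 -0.04  1.78  0.02  0.89  0.88] F [ 0.2 -0.2 -3.2] w 30.4
[325.696  86.68 ] 0.72 [[422.87293453 268.99700784  10.        ]]
```

View pics/w10.png

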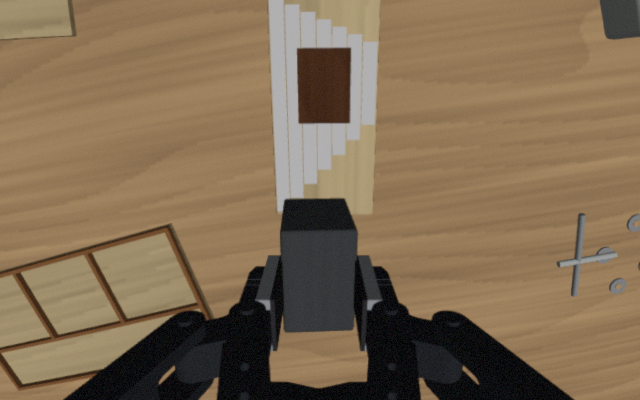

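```bash
python3 - <<'E'
from fit import *
w=np.load("w10.npz");im=w["im"];C=(w["K"],w["D"],w["V"])
h=im.astype(int);m=np.zeros((400,640),np.uint8);m[40:135,285:365]=((h.sum(2)<230))[40:135,285:365]
n,l,s,c=cv2.connectedComponentsWithStats(m);k=1+s[1:,4].argmax();m=(l==k);print(s[k],c[k])
print(fit("patch",m,(422,268,-.15),10,"w",C))
b=cv2.boxPoints(cv2.minAreaRect(np.argwhere(m)[:,::-1].astype(np.float32)));W=toworld(b,"w",10,C);print(b.round(1),W.round(1),W.mean(0))
for i in range(4): d=W[(i+1)%4]-W[i];print(np.hypot(*d[:2]).round(1),np.degrees(np.arctan2(d[1],d[0])).round(1))
# block in grip: top face corners in tool frame
st()
m2=(h.sum(2)<250)&True
for q in env.silhouettes("block_mid","wrist")[:1]: print(q["conf"],q["rect"])
z=150.2-27.1+49
print(z,toworld([(281,232),(355,232),(352,329),(285,331)],"w",z,C).round(1),toworld([(281,232),(355,232),(352,329),(285,331)],"w",z,C).mean(0))
E
```

```text
[ 298   48   52   75 3819] [323.67164179  85.03744436]
(array([422.1, 267.5,  -8. ]), np.float64(0.054))
[[298.  48.]
 [349.  48.]
 [349. 122.]
 [298. 122.]] [[390.9 252.3  10. ]
 [397.1 291.2  10. ]
 [453.3 283.5  10. ]
 [446.7 242.4  10. ]] [421.99495035 267.38013327  10.        ]
39.4 80.9
56.7 -7.8
41.6 -99.1
56.7 169.9
t 25.8 p [498.3 250.1 150.4] yaw 80.8 tilt [0.001 0.002] q [-0.48  0.46 -0.04  1.78  0.02  0.89  0.88] F [ 0.5 -0.2 -4.2] w 30.6
0.68 [0.4982, 0.659, 0.1205, 0.333]
172.1 [[473.3 239.2 172.1]
 [478.1 269.  172.1]
 [525.5 261.7 172.1]
 [521.7 231.5 172.1]] [499.64087461 250.33808323 172.1       ]
```

w10 shows the patch at (298–350, 48–123), with both static views agreeing on a centre of (422.1, 267.4) and yaw about -8.8°. I'll move above it and go down slowly.

```bash
python3 - <<'E'
from h import *
rel([(421.4,267.3,90,81.1),(421.4,267.3,38,81.1)])
E
```

```text
t 25.85 p [498.5 250.  150.4] yaw 80.8 tilt [0.001 0.002] q [-0.48  0.46 -0.04  1.78  0.02  0.89  0.88] F [-0.4  0.3 -3.8] w 30.3
(421.4, 267.3, 90, 81.1) -> [78.9  4.6 60.4] [ 0.12  0.05 -0.31]
(421.4, 267.3, 38, 81.1) -> [ 78.9   4.5 112.4] [ 0.12  0.05 -0.31]
```

Call:
move_arm(rows=[[[25, 1, 10], [0, 0, -0.3], 255], [[52, 3, 25], [0, 0, -0.3], 255], [[79, 4.5, 45], [0, 0, -0.3], 255], [[79, 4.5, 70], [0, 0, -0.3], 255], [[79, 4.5, 90], [0, 0, -0.3], 255], [[79, 4.5, 105], [0, 0, -0.3], 255], [[79, 4.5, 110], [0, 0, -0.3], 255], [[79, 4.5, 110], [0, 0, -0.3], 255]])

```text
t: 26.65
ee_pos: [421.1, 267.3, 40.1]
eef_rot: [0.244, 3.132, 0.002]
wrist_force: [0.0, -0.6, -4.5]
grip_width: 30.5
```

```bash
python3 - <<'E'
from h import *
env.capture("wrist");env.capture("wrist");im,d=env.capture("wrist");cv2.imwrite("pics/w11.png",im[:,:,::-1]);rel([(421.4,267.3,32,81.1)])
E
```

```text
t 26.8 p [421.9 267.7  41.2] yaw 81.1 tilt [0.002 0.003] q [-0.59  0.54 -0.04  2.05  0.04  0.55  0.76] F [ 0.2 -0.2 -4.5] w 30.3
(421.4, 267.3, 32, 81.1) -> [ 0.4 -0.5  9.2] [ 0.18  0.11 -0.01]
```

View pics/w11.png

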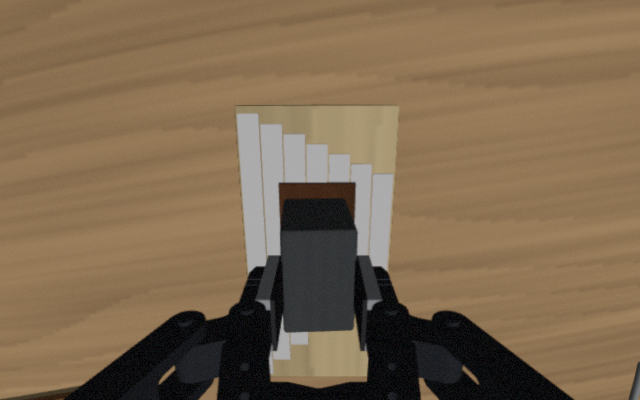

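```bash
python3 - <<'E'
from h import *
s,r=st();p=np.array(s["ee_pos"])
P=r.inv().apply(toworld([(280,183),(355,183)],"wrist",10)-p);B=r.inv().apply(toworld([(284,200),(348,200)],"wrist",19.1)-p)
print(P.round(1),B.round(1),"ideal: patch edge x - block edge x = 4")
E
```

```text
t 26.8 p [421.9 267.7  41.2] yaw 81.1 tilt [0.002 0.003] q [-0.59  0.54 -0.04  2.05  0.04  0.55  0.76] F [ 0.2 -0.2 -4.5] w 30.3
[[ 28.4 -20.2  31.1]
 [ 28.4  20.5  31.2]] [[ 21.7 -17.4  22. ]
 [ 21.7  16.2  22.1]] ideal: patch edge x - block edge x = 4
```

w11 shows the patch's front edge at row 183 (280–355), with the block centred laterally at 284–348. I'll lower it with a +1 mm correction.

Call:
move_arm(rows=[[[1, 0, 2], [0, 0, 0], 255], [[1, 0, 4], [0, 0, 0], 255], [[1, 0, 5.5], [0, 0, 0], 255], [[1, 0, 7], [0, 0, 0], 255], [[1, 0, 7], [0, 0, 0], 255], [[1, 0, 7], [0, 0, 0], 255], [[1, 0, 7], [0, 0, 0], 255], [[1, 0, 7], [0, 0, 0], 255]])

```text
t: 27.6
ee_pos: [420.9, 267.9, 34.2]
eef_rot: [0.244, 3.13, 0.005]
wrist_force: [-0.5, 0.7, -4.1]
grip_width: 30.1
```

```bash
python3 - <<'E'
from h import *
for i in range(2): st();env.capture("wrist")
E
```

```text
t 27.6 p [420.9 267.9  34.2] yaw 81.1 tilt [0.002 0.003] q [-0.59  0.55 -0.04  2.06  0.04  0.53  0.76] F [-0.5  0.7 -4.1] w 30.1
t 27.65 p [421.  267.9  34.3] yaw 81.1 tilt [0.002 0.003] q [-0.59  0.55 -0.04  2.06  0.04  0.53  0.76] F [-0.2  0.4 -3.5] w 30.4
```

Call:
move_arm(rows=[[[0, 0, 1], [0, 0, 0], 255], [[0, 0, 2], [0, 0, 0], 255], [[0, 0, 2.5], [0, 0, 0], 255], [[0, 0, 3], [0, 0, 0], 255], [[0, 0, 3], [0, 0, 0], 255], [[0, 0, 3], [0, 0, 0], 255], [[0, 0, 3], [0, 0, 0], 255], [[0, 0, 3], [0, 0, 0], 255]])

```text
t: 28.5
ee_pos: [421.2, 267.9, 32.0]
eef_rot: [0.244, 3.129, 0.005]
wrist_force: [-1.6, -0.7, 7.6]
grip_width: 30.8
```

```bash
python3 - <<'E'
from h import *
for i in range(2): st();env.capture("wrist")
E
```

```text
t 28.5 p [421.2 267.9  32. ] yaw 81.1 tilt [0.003 0.003] q [-0.59  0.56 -0.04  2.06  0.04  0.52  0.76] F [-1.6 -0.7  7.6] w 30.8
t 28.55 p [421.1 267.9  32. ] yaw 81.1 tilt [0.003 0.003] q [-0.59  0.56 -0.04  2.06  0.04  0.52  0.76] F [-2.1 -2.5  7.2] w 30.4
```

Call:
move_arm(rows=[[[0, 0, 0], [0, 0, 0], 0], [[0, 0, 0], [0, 0, 0], 0], [[0, 0, 0], [0, 0, 0], 0], [[0, 0, 0], [0, 0, 0], 0], [[0, 0, -30], [0, 0, 0], 0], [[0, 0, -70], [0, 0, 0], 0], [[-20, 0, -110], [0, 0, 0], 0], [[-50, 0, -120], [0, 0, 0], 0]])

```text
t: 29.4
ee_pos: [471.1, 261.4, 156.6]
eef_rot: [0.24, 3.125, 0.011]
wrist_force: [1.4, 0.5, -0.1]
grip_width: 85.5
```

Call:
move_arm(rows=[[[-10, 0, 0], [0, 0, 0], 0], [[-10, 0, 0], [0, 0, 0], 0], [[-10, 0, 0], [0, 0, 0], 0], [[-10, 0, 0], [0, 0, 0], 0], [[-10, 0, 0], [0, 0, 0], 0], [[-10, 0, 0], [0, 0, 0], 0], [[-10, 0, 0], [0, 0, 0], 0], [[-10, 0, 0], [0, 0, 0], 0]])

```text
t: 30.2
ee_pos: [480.8, 260.0, 156.6]
eef_rot: [0.24, 3.125, 0.011]
wrist_force: [-0.7, 0.1, -0.3]
grip_width: 85.4
```

```bash
python3 - <<'E'
from fit import *
st();C=cal("wrist");im,d=env.capture("wrist");np.savez("w12.npz",im=im,K=C[0],D=C[1],V=C[2])
q=env.silhouettes("block_mid","wrist")
for k in q[:1]: print(k["conf"],fit("block_mid",k["pixels"],(422,267.5,-.15),10,"wrist",C))
u,v=proj([(422,267,30)],"w",C)[0].astype(int);print(u,v)
cv2.imwrite("pics/w12.png",cv2.resize(im[max(0,v-75):v+75,u-100:u+100,::-1],None,fx=4,fy=4,interpolation=cv2.INTER_CUBIC))
rel([(445,-260.5,210,-87)])
E
```

```text
t 30.2 p [480.8 260.  156.6] yaw 81.2 tilt [0.008 0.007] q [-0.51  0.44 -0.04  1.81  0.02  0.88  0.85] F [-0.7  0.1 -0.3] w 85.4
0.7 (array([427.6, 259.2,  -3.2]), np.float64(0.702))
313 110
t 30.3 p [480.9 259.9 156.7] yaw 81.2 tilt [0.008 0.007] q [-0.51  0.44 -0.04  1.81  0.02  0.88  0.85] F [-0.1  0.5  0.5] w 85.6
(445, -260.5, 210, -87) -> [ -44.3 -519.4  -57.1] [  0.63  -0.61 168.22]
```

View pics/w12.png

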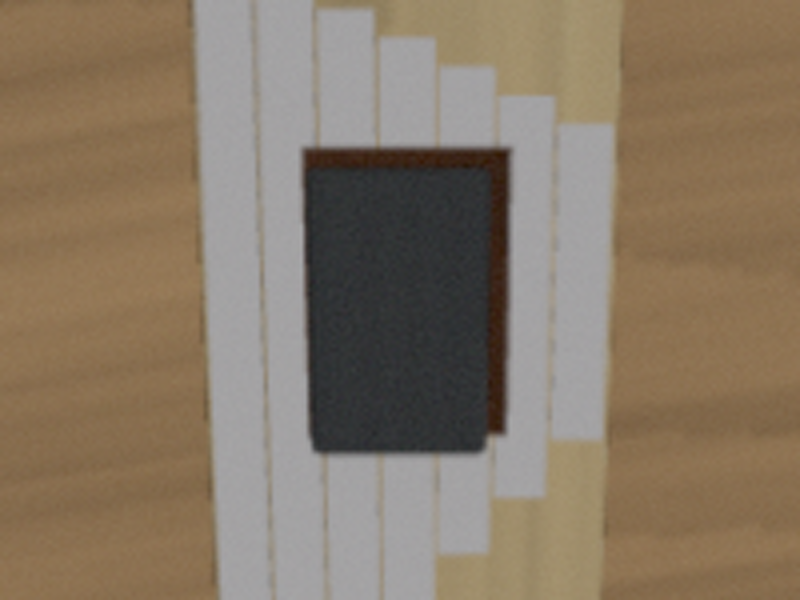

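```bash
python3 - <<'E'
from fit import *
w=np.load("w12.npz");C=(w["K"],w["D"],w["V"]);f=lambda L:np.array(L)/4-.375+[213,35]
p=toworld(f([(304,150),(510,150),(505,434)]),"w",10,C);b=toworld(f([(306,168),(490,168),(484,452),(313,450)]),"w",54,C)
pc=(p[0]+p[2])/2;bc=b.mean(0);R_=down(81.2)
print("patch",p.round(1),pc,"block",b.round(1),bc,"block-patch in tool axes",R_.inv().apply(bc-pc).round(1))
for i in range(4): d=b[(i+1)%4]-b[i];print(np.hypot(*d[:2]).round(1),np.degrees(np.arctan2(d[1],d[0])).round(1))
d=p[2]-p[1];print(np.hypot(*d[:2]),np.degrees(np.arctan2(d[1],d[0])));d=p[1]-p[0];print(np.hypot(*d[:2]),np.degrees(np.arctan2(d[1],d[0])))
print("cam",-C[2][:3,:3].T@C[2][:3,3])
env.capture("top")
for n in["top"]:
  q=env.silhouettes("block_mid",n)
  for k in q[:1]: print(n,k["conf"],fit("block_mid",k["pixels"],(422,267.5,-.15),10,n,cal(n)))
E
```

```text
patch [[391.  251.5  10. ]
 [397.3 292.3  10. ]
 [453.9 283.6  10. ]] [422.46692661 267.5307079   10.        ] block [[395.2 254.3  54. ]
 [400.  285.5  54. ]
 [448.7 277.6  54. ]
 [443.6 247.   54. ]] [421.87875817 266.10523615  54.        ] block-patch in tool axes [  0.4  -1.5 -44. ]
31.6 81.2
49.3 -9.2
31.1 -99.5
48.9 171.4
57.34475080804499 -8.767997093462013
41.26617506722232 81.25519983951158
cam [399.62918457 271.8321869  311.6556915 ]
top 0.69 (array([419.5, 270.5, -17.5]), np.float64(0.497))
```

w12 shows the block square on the patch, with a measured offset of about 0.4 × 1.5 mm and angles within half a degree. That's good enough. Next are the returns, flask first.

Call:
move_arm(rows=[[[-1, -12, -20], [0.3, -0.3, 8.4], 0], [[-3, -35, -40], [0.3, -0.3, 16.8], 0], [[-6, -65, -57], [0.3, -0.3, 25.2], 0], [[-10, -100, -57], [0.3, -0.3, 33.6], 0], [[-14, -140, -57], [0.3, -0.3, 42], 0], [[-18, -180, -57], [0.3, -0.3, 50.4], 0], [[-21, -220, -57], [0.3, -0.3, 58.8], 0], [[-25, -260, -57], [0.3, -0.3, 67.2], 0]])

```text
t: 31.2
ee_pos: [465.2, -2.7, 212.1]
eef_rot: [1.937, 2.465, 0.009]
wrist_force: [1.1, -0.5, -0.1]
grip_width: 85.5
```

```bash
python3 - <<'E'
from h import *
rel([(445.1,-260.2,210,-87)])
E
```

```text
t 31.2 p [465.2  -2.7 212.1] yaw 13.7 tilt [0.009 0.   ] q [-0.29  0.27  0.32  1.92 -0.1   0.95  0.31] F [ 1.1 -0.5 -0.1] w 85.5
(445.1, -260.2, 210, -87) -> [-245.4  -80.4    1.9] [  0.46  -0.34 100.68]
```

Call:
move_arm(rows=[[[-30, -10, 0], [0.4, -0.3, 8.4], 0], [[-60, -20, 0], [0.4, -0.3, 16.8], 0], [[-90, -30, 0], [0.4, -0.3, 25.2], 0], [[-120, -40, 0], [0.4, -0.3, 33.6], 0], [[-150, -50, 0], [0.4, -0.3, 42], 0], [[-180, -60, 0], [0.4, -0.3, 50.4], 0], [[-215, -70, 0], [0.4, -0.3, 58.8], 0], [[-245, -80, 0], [0.4, -0.3, 67.2], 0]])

```text
t: 32.0
ee_pos: [445.3, -261.4, 212.2]
eef_rot: [2.984, 0.973, 0.001]
wrist_force: [0.0, -0.4, -0.1]
grip_width: 85.5
```

```bash
python3 - <<'E'
from h import *
rel([(445.1,-260.2,210,-87),(445.1,-260.2,165,-87)])
E
```

```text
t 32.0 p [ 445.3 -261.4  212.2] yaw -53.9 tilt [ 0.002 -0.003] q [ 0.03  0.4   0.66  1.8  -0.28  1.03 -0.14] F [ 0.  -0.4 -0.1] w 85.5
(445.1, -260.2, 210, -87) -> [ 0.6 -1.1  2.2] [ 1.800e-01 -3.000e-02  3.313e+01]
(445.1, -260.2, 165, -87) -> [ 0.6 -1.2 47.2] [ 1.800e-01 -3.000e-02  3.313e+01]
```

Call:
move_arm(rows=[[[1, -1, 2], [0.2, 0, 8.4], 0], [[1, -1, 2], [0.2, 0, 16.8], 0], [[1, -1, 2], [0.2, 0, 25.2], 0], [[1, -1, 2], [0.2, 0, 33.1], 0], [[1, -1, 15], [0.2, 0, 33.1], 0], [[1, -1, 30], [0.2, 0, 33.1], 0], [[1, -1, 42], [0.2, 0, 33.1], 0], [[1, -1, 47], [0.2, 0, 33.1], 0]])

```text
t: 32.8
ee_pos: [445.0, -259.5, 163.5]
eef_rot: [-3.139, -0.087, 0.002]
wrist_force: [-0.3, -0.2, 0.2]
grip_width: 85.4
```

```bash
python3 - <<'E'
from h import *
im,d=env.capture("wrist");cv2.imwrite("pics/w13.png",im[:,:,::-1]);rel([(445.1,-260.2,88,-87)])
E
```

```text
t 32.85 p [ 444.9 -259.6  163.4] yaw -86.9 tilt [-0.002  0.002] q [-0.04  0.5   0.78  1.87 -0.43  0.95 -0.57] F [-0.5  0.3 -1.7] w 85.3
(445.1, -260.2, 88, -87) -> [ 0.3  0.8 75.4] [-0.1   0.09  0.14]
```

View pics/w13.png

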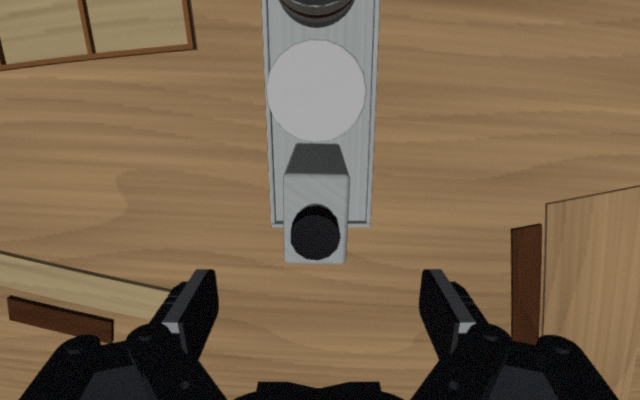

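w13 shows all three containers upright in the tray: flask cap at (315,232), jar at (316,90), tin at the top. I'll grip the flask at its placed pose.

Call:
move_arm(rows=[[[0, 1, 20], [0, 0, 0], 0], [[0, 1, 42], [0, 0, 0], 0], [[0, 1, 62], [0, 0, 0], 0], [[0, 1, 73], [0, 0, 0], 0], [[0, 1, 75], [0, 0, 0], 0], [[0, 1, 75], [0, 0, 0], 0], [[0, 1, 75], [0, 0, 0], 255], [[0, 1, 75], [0, 0, 0], 255]], force=40)

```text
t: 33.65
ee_pos: [445.3, -260.8, 89.3]
eef_rot: [-3.139, -0.086, 0.001]
wrist_force: [-0.0, 0.0, 0.1]
grip_width: 59.2
```

Call:
move_arm(rows=[[[0, 0, 0], [0, 0, 0], 255], [[0, 0, 0], [0, 0, 0], 255], [[0, 0, 0], [0, 0, 0], 255], [[0, 0, 0], [0, 0, 0], 255], [[0, 0, 0], [0, 0, 0], 255], [[0, 0, 0], [0, 0, 0], 255], [[0, 0, 0], [0, 0, 0], 255], [[0, 0, 0], [0, 0, 0], 255]])

```text
t: 34.45
ee_pos: [445.7, -260.7, 90.1]
eef_rot: [-3.139, -0.086, -0.002]
wrist_force: [-1.2, 1.0, 6.2]
grip_width: 39.1
```

```bash
python3 - <<'E'
from h import *
rel([(500,-60,135,-36),(568.5,68.2,135,1.5)])
E
```

```text
t 34.45 p [ 445.7 -260.7   90.1] yaw -86.8 tilt [0.001 0.001] q [ 0.03  0.58  0.7   1.96 -0.53  0.78 -0.48] F [-1.2  1.   6.2] w 39.1
(500, -60, 135, -36) -> [  65.3 -197.5  -44.6] [-3.000e-02 -8.000e-02 -5.085e+01]
(568.5, 68.2, 135, 1.5) -> [ 140.7 -321.7  -44.4] [ -0.    -0.1  -88.35]
```

Call:
move_arm(rows=[[[0, 0, -22], [0, 0, 0], 255], [[0, 0, -45], [0, 0, 0], 255], [[8, -33, -45], [0, 0, -8.4], 255], [[18, -66, -45], [0, 0, -16.8], 255], [[30, -99, -45], [0, 0, -25.2], 255], [[42, -132, -45], [0, 0, -33.6], 255], [[53, -165, -45], [0, 0, -42], 255], [[65, -197, -45], [0, 0, -50.4], 255]])

```text
t: 35.25
ee_pos: [499.5, -58.9, 135.4]
eef_rot: [-2.8, -1.424, -0.002]
wrist_force: [-0.2, 0.6, -3.2]
grip_width: 38.8
```

```bash
python3 - <<'E'
from h import *
rel([(568.8,68.5,135,4),(568.8,68.5,97,4)])
E
```

```text
t 35.25 p [499.5 -58.9 135.4] yaw -36.1 tilt [0.001 0.001] q [-0.29  0.45  0.52  1.94 -0.3   0.82 -0.24] F [-0.2  0.6 -3.2] w 38.8
(568.8, 68.5, 135, 4) -> [143.7 -19.1   0.6] [ 2.000e-02 -8.000e-02 -4.009e+01]
(568.8, 68.5, 97, 4) -> [143.7 -19.1  38.6] [ 2.000e-02 -8.000e-02 -4.009e+01]
```

Call:
move_arm(rows=[[[29, -4, 0], [0, 0, -8.4], 255], [[58, -8, 0], [0, 0, -16.8], 255], [[87, -12, 0], [0, 0, -25.2], 255], [[116, -16, 0], [0, 0, -33.6], 255], [[144, -19, 0], [0, 0, -40], 255], [[144, -19, 15], [0, 0, -40], 255], [[144, -19, 30], [0, 0, -40], 255], [[144, -19, 37], [0, 0, -40], 255]])

```text
t: 36.05
ee_pos: [568.0, 68.8, 97.2]
eef_rot: [-2.143, -2.295, 0.001]
wrist_force: [0.0, 0.5, -3.0]
grip_width: 39.0
```

```bash
python3 - <<'E'
from h import *
env.capture("wrist");im,d=env.capture("wrist");C=cal("wrist");np.savez("w14.npz",im=im,K=C[0],D=C[1],V=C[2]);cv2.imwrite("pics/w14.png",im[:,:,::-1]);rel([(568.8,68.5,91,4)])
E
```

```text
t 36.15 p [568.1  68.5  97.6] yaw 3.9 tilt [-0.002  0.001] q [-0.35  0.56  0.29  1.81 -0.21  0.8   0.11] F [ 0.3  0.3 -3.4] w 38.6
(568.8, 68.5, 91, 4) -> [-0.1  0.7  6.6] [-0.11 -0.05 -0.11]
```

View pics/w14.png

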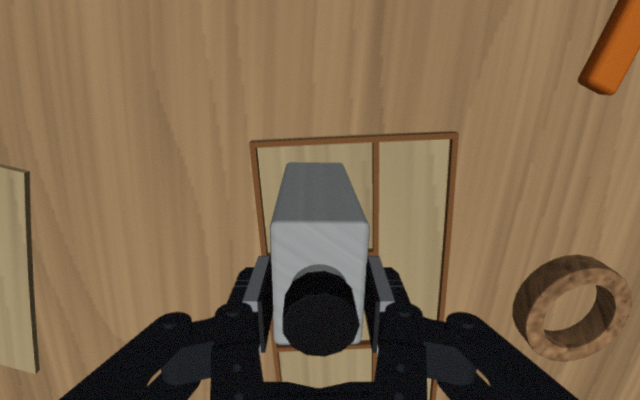

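```bash
python3 - <<'E'
from h import *
w=np.load("w14.npz");C=(w["K"],w["D"],w["V"])
f=lambda L,z:toworld(L,"w",z,C)[:,:2].round(1).tolist()
print("kerb top inner corners far", f([(257,147),(373,142)],11),"near-divider", f([(370,249),(370,342)],11))
print("flask base far corners", f([(281,164),(343,164)],12),"rack outer far corners",f([(251,143),(457,132)],11))
E
```

```text
kerb top inner corners far [[524.5, 105.4], [603.2, 114.2]] near-divider [[610.3, 34.2], [620.6, -51.6]]
flask base far corners [[541.5, 94.8], [584.1, 97.8]] rack outer far corners [[520.4, 107.8], [659.6, 125.3]]
```

```bash
python3 - <<'E'
from h import *
w=np.load("w14.npz");C=(w["K"],w["D"],w["V"])
f=lambda L,z:toworld(L,"w",z,C)[:,:2].round(1)
a=f([(272,222),(368,222),(362,342),(275,344)],123.5);print(a,a.mean(0))
im=w["im"];g=cv2.cvtColor(im,cv2.COLOR_RGB2BGR)[120:360,240:480];cv2.imwrite("pics/w14c.png",cv2.resize(g,None,fx=2.5,fy=2.5,interpolation=cv2.INTER_CUBIC))
E
```

```text
[[549.1  97.2]
 [586.6  99.8]
 [590.7  42.1]
 [551.9  38.2]] [569.575  69.325]
```

View pics/w14c.png

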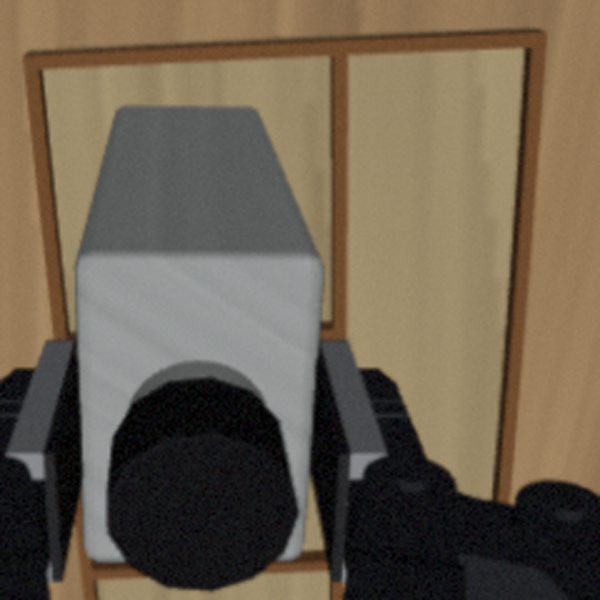

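w14 and its crop show the flask inside the left compartment, base at 288–343 between the kerbs (260–372), with the measured top-face centre within 1 mm of the compartment centre. I'll lower and release.

Call:
move_arm(rows=[[[0.5, 1, 2], [0, 0, 0], 255], [[0.5, 1, 4], [0, 0, 0], 255], [[0.5, 1, 6], [0, 0, 0], 255], [[0.5, 1, 7], [0, 0, 0], 255], [[0.5, 1, 7], [0, 0, 0], 255], [[0.5, 1, 7], [0, 0, 0], 255], [[0.5, 1, 7], [0, 0, 0], 255], [[0.5, 1, 7], [0, 0, 0], 255]])

```text
t: 36.95
ee_pos: [569.2, 69.1, 91.2]
eef_rot: [-2.144, -2.294, 0.0]
wrist_force: [-1.7, -0.0, 5.7]
grip_width: 38.9
```

```bash
python3 - <<'E'
from h import *
st()
E
```

```text
t 36.95 p [569.2  69.1  91.2] yaw 3.9 tilt [-0.001  0.001] q [-0.34  0.57  0.28  1.81 -0.22  0.79  0.12] F [-1.7 -0.   5.7] w 38.9
```

Call:
move_arm(rows=[[[0, 0, 0], [0, 0, 0], 0], [[0, 0, 0], [0, 0, 0], 0], [[0, 0, 0], [0, 0, 0], 0], [[0, 0, 0], [0, 0, 0], 0], [[0, 0, -15], [0, 0, 0], 0], [[0, 0, -45], [0, 0, 0], 0], [[0, 0, -85], [0, 0, 0], 0], [[0, 0, -115], [0, 0, 0], 0]])

```text
t: 37.75
ee_pos: [569.7, 68.8, 208.2]
eef_rot: [-2.145, -2.295, -0.001]
wrist_force: [0.1, 0.3, 0.1]
grip_width: 85.4
```

```bash
python3 - <<'E'
from h import *
rel([(522.2,-256.1,180,-87)])
E
```

```text
t 37.75 p [569.7  68.8 208.2] yaw 3.9 tilt [0.    0.001] q [-0.38  0.45  0.33  1.66 -0.16  1.06  0.07] F [0.1 0.3 0.1] w 85.4
(522.2, -256.1, 180, -87) -> [-320.9  -69.4   27.9] [-3.000e-02 -4.000e-02  9.088e+01]
```

Call:
move_arm(rows=[[[-40, -8, 3], [0, 0, 8.4], 0], [[-80, -17, 6], [0, 0, 16.8], 0], [[-120, -26, 9], [0, 0, 25.2], 0], [[-160, -34, 12], [0, 0, 33.6], 0], [[-200, -43, 15], [0, 0, 42], 0], [[-240, -52, 20], [0, 0, 50.4], 0], [[-280, -61, 25], [0, 0, 58.8], 0], [[-320, -69, 28], [0, 0, 67.2], 0]])

```text
t: 38.55
ee_pos: [522.0, -256.5, 179.6]
eef_rot: [-3.058, -0.716, -0.0]
wrist_force: [0.6, -0.2, 0.6]
grip_width: 85.4
```

```bash
python3 - <<'E'
from h import *
rel([(522.2,-256.1,180,-87),(522.2,-256.1,67,-87)])
E
```

```text
t 38.55 p [ 522.  -256.5  179.6] yaw -63.7 tilt [0.    0.001] q [ 0.01  0.54  0.65  1.68 -0.37  1.04 -0.33] F [ 0.6 -0.2  0.6] w 85.4
(522.2, -256.1, 180, -87) -> [ 0.4 -0.3 -0.4] [-6.000e-02 -2.000e-02  2.335e+01]
(522.2, -256.1, 67, -87) -> [  0.3  -0.2 112.6] [-6.000e-02 -2.000e-02  2.335e+01]
```

Call:
move_arm(rows=[[[0, 0, 0], [0, 0, 8.4], 0], [[0, 0, 0], [0, 0, 16.8], 0], [[0, 0, 0], [0, 0, 23.3], 0], [[0, 0, 15], [0, 0, 23.3], 0], [[0, 0, 40], [0, 0, 23.3], 0], [[0, 0, 70], [0, 0, 23.3], 0], [[0, 0, 95], [0, 0, 23.3], 0], [[0, 0, 108], [0, 0, 23.3], 0]])

```text
t: 39.35
ee_pos: [521.2, -255.6, 69.5]
eef_rot: [-3.138, -0.084, 0.004]
wrist_force: [-0.5, 0.2, -0.5]
grip_width: 85.6
```

```bash
python3 - <<'E'
from h import *
env.capture("wrist");rel([(522.2,-256.1,68,-87)])
E
```

```text
t 39.4 p [ 520.8 -255.3   68.5] yaw -86.9 tilt [-0.004  0.003] q [ 0.01  0.69  0.67  1.81 -0.56  0.84 -0.56] F [-0.1 -0.  -1.2] w 85.4
(522.2, -256.1, 68, -87) -> [1.3 0.8 0.5] [-0.17  0.2   0.06]
```

Call:
move_arm(rows=[[[1.3, 1, 0], [0, 0.2, 0], 0], [[1.3, 1, 0], [0, 0.2, 0], 255], [[1.3, 1, 0], [0, 0.2, 0], 255], [[1.3, 1, 0], [0, 0.2, 0], 255], [[1.3, 1, 0], [0, 0.2, 0], 255], [[1.3, 1, 0], [0, 0.2, 0], 255], [[1.3, 1, 0], [0, 0.2, 0], 255], [[1.3, 1, 0], [0, 0.2, 0], 255]])

```text
t: 40.2
ee_pos: [522.9, -256.5, 69.9]
eef_rot: [-3.138, -0.084, -0.003]
wrist_force: [0.1, 1.3, 6.0]
grip_width: 54.9
```

```bash
python3 - <<'E'
from h import *
rel([(510,-180,116,-45),(578.4,-15.2,116,6)])
E
```

```text
t 40.2 p [ 522.9 -256.5   69.9] yaw -86.9 tilt [0.002 0.002] q [ 0.01  0.69  0.67  1.81 -0.56  0.84 -0.56] F [0.1 1.3 6. ] w 54.9
(510, -180, 116, -45) -> [ -8.7 -77.2 -46. ] [ -0.08  -0.17 -41.93]
(578.4, -15.2, 116, 6) -> [  68.4 -238.1  -45.4] [ -0.    -0.2  -92.93]
```

Call:
move_arm(rows=[[[0, 0, -23], [0, 0, 0], 255], [[-2, -10, -46], [0, 0, 0], 255], [[-5, -32, -46], [0, 0, -8.4], 255], [[-8, -55, -46], [0, 0, -16.8], 255], [[-8, -80, -46], [0, 0, -25.2], 255], [[4, -105, -46], [0, 0, -33.6], 255], [[17, -130, -46], [0, 0, -42], 255], [[30, -155, -46], [0, 0, -50.4], 255]])

```text
t: 41.0
ee_pos: [544.6, -99.2, 116.6]
eef_rot: [-2.801, -1.421, -0.005]
wrist_force: [1.4, 0.1, -2.3]
grip_width: 54.6
```

```bash
python3 - <<'E'
from h import *
rel([(578.4,-15.4,116,6),(578.4,-15.4,77,6)])
E
```

```text
t 41.0 p [544.6 -99.2 116.6] yaw -36.2 tilt [0.002 0.002] q [-0.17  0.54  0.48  1.84 -0.33  0.84 -0.16] F [ 1.4  0.1 -2.3] w 54.6
(578.4, -15.4, 116, 6) -> [ 87.6 -22.2   0.9] [  0.1   -0.17 -42.19]
(578.4, -15.4, 77, 6) -> [ 87.4 -22.3  39.9] [  0.1   -0.17 -42.19]
```

Call:
move_arm(rows=[[[17, -4, 0], [0, 0, -8.4], 255], [[35, -9, 0], [0, 0, -16.8], 255], [[52, -13, 0], [0, 0, -25.2], 255], [[70, -18, 0], [0, 0, -33.6], 255], [[87.5, -22, 0], [0.1, -0.2, -42.2], 255], [[87.5, -22, 15], [0.1, -0.2, -42.2], 255], [[87.5, -22, 30], [0.1, -0.2, -42.2], 255], [[87.5, -22, 38], [0.1, -0.2, -42.2], 255]])

```text
t: 41.8
ee_pos: [577.8, -15.5, 77.8]
eef_rot: [-2.101, -2.334, 0.003]
wrist_force: [-0.7, -0.5, -3.3]
grip_width: 54.9
```

```bash
python3 - <<'E'
from h import *
env.capture("wrist");rel([(578.4,-15.4,71,6)])
E
```

```text
t 41.85 p [577.4 -15.6  77. ] yaw 6.0 tilt [-0.003 -0.001] q [-0.18  0.6   0.25  1.81 -0.2   0.76  0.29] F [-0.6  0.6 -3.6] w 55.0
(578.4, -15.4, 71, 6) -> [0.1 1.1 6. ] [-0.19  0.03 -0.01]
```

Call:
move_arm(rows=[[[0, 1, 2], [0, 0, 0], 255], [[0, 1, 4], [0, 0, 0], 255], [[0, 1, 6], [0, 0, 0], 255], [[0, 1, 6.5], [0, 0, 0], 255], [[0, 1, 6.5], [0, 0, 0], 255], [[0, 1, 6.5], [0, 0, 0], 255], [[0, 1, 6.5], [0, 0, 0], 255], [[0, 1, 6.5], [0, 0, 0], 255]])

```text
t: 42.65
ee_pos: [578.6, -15.6, 70.9]
eef_rot: [-2.101, -2.334, 0.003]
wrist_force: [-0.5, -0.7, 3.0]
grip_width: 54.6
```

```bash
python3 - <<'E'
from h import *
st()
E
```

```text
t 42.65 p [578.6 -15.6  70.9] yaw 6.0 tilt [-0.002 -0.001] q [-0.18  0.6   0.25  1.81 -0.21  0.75  0.29] F [-0.5 -0.7  3. ] w 54.6
```

Call:
move_arm(rows=[[[0, 0, 0], [0, 0, 0], 0], [[0, 0, 0], [0, 0, 0], 0], [[0, 0, 0], [0, 0, 0], 0], [[0, 0, 0], [0, 0, 0], 0], [[0, 0, -15], [0, 0, 0], 0], [[0, 0, -45], [0, 0, 0], 0], [[0, 0, -85], [0, 0, 0], 0], [[0, 0, -115], [0, 0, 0], 0]])

```text
t: 43.45
ee_pos: [579.2, -15.7, 187.9]
eef_rot: [-2.102, -2.334, 0.002]
wrist_force: [1.0, 0.1, -0.7]
grip_width: 85.3
```

```bash
python3 - <<'E'
from h import *
rel([(602.4,-251.6,180,-87)])
E
```

```text
t 43.45 p [579.2 -15.7 187.9] yaw 6.0 tilt [-0.001 -0.001] q [-0.21  0.47  0.3   1.67 -0.16  1.02  0.24] F [ 1.   0.1 -0.7] w 85.3
(602.4, -251.6, 180, -87) -> [-237.    -1.5    8.1] [-2.000e-02  1.000e-01  9.298e+01]
```

Call:
move_arm(rows=[[[-30, 0, 0], [0, 0, 8.4], 0], [[-60, 0, 0], [0, 0, 16.8], 0], [[-90, 0, 0], [0, 0, 25.2], 0], [[-120, 0, 0], [0, 0, 33.6], 0], [[-150, -1, 0], [0, 0, 42], 0], [[-180, -1, 4], [0, 0, 50.4], 0], [[-210, -1, 8], [0, 0, 58.8], 0], [[-237, -1.5, 8], [0, 0, 67.2], 0]])

```text
t: 44.25
ee_pos: [602.1, -252.8, 179.5]
eef_rot: [3.045, 0.771, -0.003]
wrist_force: [1.0, 0.5, 0.0]
grip_width: 85.2
```

```bash
python3 - <<'E'
from h import *
rel([(602.4,-251.6,180,-87),(602.4,-251.6,76,-87)])
E
```

```text
t 44.25 p [ 602.1 -252.8  179.5] yaw -61.6 tilt [-0.002 -0.001] q [ 0.02  0.64  0.61  1.48 -0.38  1.14 -0.38] F [1.  0.5 0. ] w 85.2
(602.4, -251.6, 180, -87) -> [ 0.8 -0.9 -0.5] [1.000e-02 1.300e-01 2.543e+01]
(602.4, -251.6, 76, -87) -> [  1.   -0.9 103.5] [1.000e-02 1.300e-01 2.543e+01]
```

Call:
move_arm(rows=[[[1, -1, 0], [0, 0.1, 8.4], 0], [[1, -1, 0], [0, 0.1, 16.8], 0], [[1, -1, 0], [0, 0.1, 25.4], 0], [[1, -1, 15], [0, 0.1, 25.4], 0], [[1, -1, 40], [0, 0.1, 25.4], 0], [[1, -1, 68], [0, 0.1, 25.4], 0], [[1, -1, 90], [0, 0.1, 25.4], 0], [[1, -1, 100], [0, 0.1, 25.4], 0]])

```text
t: 45.05
ee_pos: [601.4, -250.5, 77.1]
eef_rot: [-3.139, -0.083, 0.005]
wrist_force: [-0.5, -0.9, 0.8]
grip_width: 85.6
```

```bash
python3 - <<'E'
from h import *
env.capture("wrist");rel([(602.4,-251.6,76,-87)])
E
```

```text
t 45.1 p [ 601.2 -250.5   76.5] yaw -87.0 tilt [-0.004  0.001] q [-0.01  0.77  0.66  1.6  -0.55  0.96 -0.68] F [ 0.4  0.9 -1.9] w 85.2
(602.4, -251.6, 76, -87) -> [1.1 1.1 0.5] [-0.09  0.22  0.03]
```

Call:
move_arm(rows=[[[1, 1, 0], [0, 0.2, 0], 0], [[1, 1, 0], [0, 0.2, 0], 255], [[1, 1, 0], [0, 0.2, 0], 255], [[1, 1, 0], [0, 0.2, 0], 255], [[1, 1, 0], [0, 0.2, 0], 255], [[1, 1, 0], [0, 0.2, 0], 255], [[1, 1, 0], [0, 0.2, 0], 255], [[1, 1, 0], [0, 0.2, 0], 255]])

```text
t: 45.9
ee_pos: [603.0, -251.6, 78.1]
eef_rot: [-3.139, -0.084, -0.003]
wrist_force: [-0.1, 2.2, 6.7]
grip_width: 62.5
```

```bash
python3 - <<'E'
from h import *
rel([(587.6,-100.4,122,6)])
E
```

```text
t 45.9 p [ 603.  -251.6   78.1] yaw -86.9 tilt [0.002 0.001] q [-0.01  0.77  0.66  1.6  -0.55  0.96 -0.68] F [-0.1  2.2  6.7] w 62.5
(587.6, -100.4, 122, 6) -> [  -7.3 -151.8  -43.8] [ 4.000e-02 -1.300e-01 -9.294e+01]
```

Call:
move_arm(rows=[[[0, 0, -22], [0, 0, 0], 255], [[0, 0, -44], [0, 0, 0], 255], [[-1, -20, -44], [0, 0, -8.4], 255], [[-2, -40, -44], [0, 0, -16.8], 255], [[-3, -60, -44], [0, 0, -25.2], 255], [[-4, -80, -44], [0, 0, -33.6], 255], [[-5, -100, -44], [0, 0, -42], 255], [[-6, -120, -44], [0, 0, -50.4], 255]])

```text
t: 46.7
ee_pos: [590.0, -131.3, 122.0]
eef_rot: [-2.801, -1.421, -0.002]
wrist_force: [0.4, -0.6, -3.7]
grip_width: 62.7
```

```bash
python3 - <<'E'
from h import *
rel([(587.6,-100.4,122,6),(587.6,-100.4,85,6)])
E
```

```text
t 46.7 p [ 590.  -131.3  122. ] yaw -36.2 tilt [0.001 0.001] q [-0.1   0.6   0.47  1.7  -0.33  0.92 -0.14] F [ 0.4 -0.6 -3.7] w 62.7
(587.6, -100.4, 122, 6) -> [ 23.5 -20.2   0.1] [  0.05  -0.08 -42.21]
(587.6, -100.4, 85, 6) -> [ 23.5 -20.3  37.1] [  0.05  -0.08 -42.21]
```

Call:
move_arm(rows=[[[4, -4, 0], [0, 0, -8.4], 255], [[9, -8, 0], [0, 0, -16.8], 255], [[14, -12, 0], [0, 0, -25.2], 255], [[19, -16, 0], [0, 0, -33.6], 255], [[23.5, -20, 0], [0, 0, -42.2], 255], [[23.5, -20, 15], [0, 0, -42.2], 255], [[23.5, -20, 29], [0, 0, -42.2], 255], [[23.5, -20, 35], [0, 0, -42.2], 255]])

```text
t: 47.5
ee_pos: [586.7, -100.5, 85.8]
eef_rot: [-2.102, -2.333, -0.0]
wrist_force: [-0.3, 0.8, -4.9]
grip_width: 62.3
```

```bash
python3 - <<'E'
from h import *
env.capture("wrist");rel([(587.6,-100.4,79,6)])
E
```

```text
t 47.55 p [ 586.6 -100.5   85.3] yaw 6.0 tilt [-0.002  0.001] q [-0.02  0.61  0.24  1.76 -0.19  0.81  0.42] F [ 0.7 -0.  -4.9] w 62.8
(587.6, -100.4, 79, 6) -> [0.  1.1 6.3] [-0.1  -0.08 -0.03]
```

Call:
move_arm(rows=[[[0, 1, 2], [0, 0, 0], 255], [[0, 1, 4], [0, 0, 0], 255], [[0, 1, 6], [0, 0, 0], 255], [[0, 1, 7], [0, 0, 0], 255], [[0, 1, 7], [0, 0, 0], 255], [[0, 1, 7], [0, 0, 0], 255], [[0, 1, 7], [0, 0, 0], 255], [[0, 1, 7], [0, 0, 0], 255]])

```text
t: 48.35
ee_pos: [587.8, -100.6, 79.1]
eef_rot: [-2.102, -2.333, -0.0]
wrist_force: [-3.1, -1.1, 5.9]
grip_width: 62.7
```

```bash
python3 - <<'E'
from h import *
st()
E
```

```text
t 48.35 p [ 587.8 -100.6   79.1] yaw 6.0 tilt [-0.001  0.001] q [-0.02  0.61  0.24  1.76 -0.2   0.79  0.42] F [-3.1 -1.1  5.9] w 62.7
```

Contact. I'll release, rise, and back off to a viewpoint over the rack.

Call:
move_arm(rows=[[[0, 0, 0], [0, 0, 0], 0], [[0, 0, 0], [0, 0, 0], 0], [[0, 0, 0], [0, 0, 0], 0], [[0, 0, 0], [0, 0, 0], 0], [[0, 0, -15], [0, 0, 0], 0], [[0, 0, -50], [0, 0, 0], 0], [[0, 0, -95], [0, 0, 0], 0], [[0, 0, -140], [0, 0, 0], 0]])

```text
t: 49.15
ee_pos: [587.6, -100.7, 220.2]
eef_rot: [-2.102, -2.332, 0.001]
wrist_force: [1.3, 0.5, 0.4]
grip_width: 85.5
```

Call:
move_arm(rows=[[[0, 0, -20], [0, 0, 0], 0], [[-20, 0, -50], [0, 0, 0], 0], [[-20, 0, -80], [0, 0, 0], 0], [[-20, 0, -80], [0, 0, 0], 0], [[-20, 0, -80], [0, 0, 0], 0], [[-20, 0, -80], [0, 0, 0], 0], [[-20, 0, -80], [0, 0, 0], 0], [[-20, 0, -80], [0, 0, 0], 0]])

```text
t: 49.95
ee_pos: [589.5, -120.3, 299.2]
eef_rot: [-2.1, -2.332, 0.002]
wrist_force: [0.1, -0.6, 1.2]
grip_width: 85.4
```

```bash
python3 - <<'E'
from fit import *
st();C=cal("wrist");im,d=env.capture("wrist");np.savez("w15.npz",im=im,K=C[0],D=C[1],V=C[2]);cv2.imwrite("pics/w15.png",im[:,:,::-1])
for t,g in dict(tin_mid=(587,-100,0),jar_mid=(578,-15,0),flask_mid=(569,69,.07)).items():
    for k in env.silhouettes(t,"wrist")[:1]: print(t,k["conf"],fit(t,k["pixels"],g,5,"w",C))
top,_=env.capture("top");cv2.imwrite("pics/top15.png",cv2.resize(top[60:340,130:490,::-1],None,fx=2.1,fy=2.1,interpolation=cv2.INTER_CUBIC))
Ct=cal("top")
for t,g in dict(tin_mid=(587,-100,0,5),jar_mid=(578,-15,0,5),flask_mid=(569,69,.07,5)).items():
    for k in env.silhouettes(t,"top")[:1]: print("top",t,k["conf"],fit(t,k["pixels"],g[:3],5,"top",Ct))
E
```

```text
t 49.95 p [ 589.5 -120.3  299.2] yaw 6.0 tilt [-0.004  0.001] q [-0.02  0.43  0.3   1.43 -0.13  1.31  0.39] F [ 0.1 -0.6  1.2] w 85.4
tin_mid 0.72 (array([ 586.9, -101. ,    1.4]), np.float64(0.042))
jar_mid 0.86 (array([576.9, -17. ,   2.3]), np.float64(0.03))
flask_mid 0.81 (array([565.5,  70.2,   6. ]), np.float64(0.057))
top tin_mid 0.88 (array([ 586.2, -101.9,    2.1]), np.float64(0.054))
top jar_mid 0.75 (array([575. , -18. ,   4.6]), np.float64(0.131))
top flask_mid 0.57 (array([566.2,  68.4,   6.1]), np.float64(0.118))
```

View pics/w15.png

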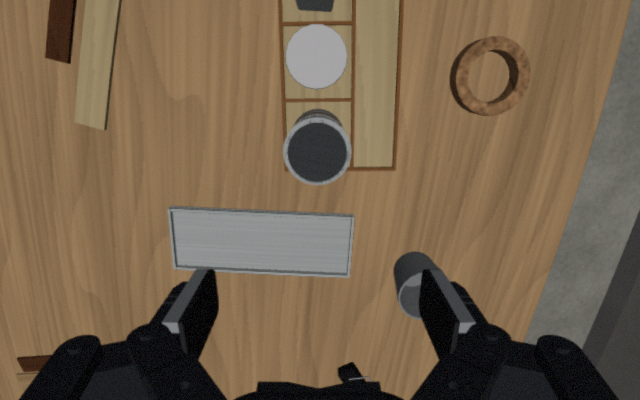

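w15 shows the tray empty, with the tin at (317,150), the jar at (316,57) and the flask all back upright in the rack. I'll do one last numeric check, then hand in.

```bash
python3 - <<'E'
from h import *
env.capture("top")
for t,z in dict(block_mid=32,patch=10,tape_mid=12,pot_mid=35,knife_mid=9).items():
    for k in env.mark_of(t,"top")[:1]: px=np.array(k["location"])*[640,400];print(t,px.round(1),round(k["conf"],2),toworld(px,"top",z)[0].round(1))
print(env.close_job())
E
```

```text
block_mid [184.  293.6] 0.88 [418.7 265.6  32. ]
patch [187.6 293.6] 0.67 [417.  263.4  10. ]
tape_mid [316.5 131.1] 0.91 [782.5  -9.2  12. ]
knife_mid [359.8 218.4] 0.67 [ 587.9 -108.5    9. ]
the job is handed in; nothing more can be done
None
```

I finished the job and handed it in at about 50 s on the robot's clock. No verdict was reported. The tin, jar and flask went into the tray, the steel block was set on the fin's patch, and the containers went back to their own compartments: flask left, jar middle, tin right.

**Block:** in the close wrist picture after release it measured about 0.4 × 1.5 mm off the patch centre, and its sides matched the patch's to within about a degree. The final top-camera marks put block and patch about 3 mm apart, which is coarser and within that camera's error.

**Containers:** after the return, the fits from the wrist and top cameras put them within about 1–3 mm of where they started. The last picture shows the tin and jar standing in the rack and the tray empty. The flask is only partly visible in it; its fit came out in the left compartment.

**Checks that failed or disagreed:**
- The top camera's jar fit came out about 2 mm away from the wrist camera's.
- The automatic silhouette fits for the block on the patch failed, so I measured its corners in the picture instead.
- In the last check the networks missed the pot and mistook the tin for the knife. The tape roll read within 1–2 mm of its first position, and nothing was moved near any of the three.

I went over the picture budget: 18 viewed against 14.

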